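Set up the charcoal grill: pan in, grid on the middle rails, air open

TASK

Get the charcoal grill ready for cooking: first push the pulled-out coal pan fully home, then take the wire cooking grid by its wooden handle from the board and start it from the front onto the middle pair of rails. Let go once it rests on those rails while it still sticks out a few centimetres, and push it the rest of the way home against the rear stops. Finally slide the air shutter by its wooden knob all the way open towards the grill's front, and leave the other things on the table where they are.

Things in the scene. Friction and masses are not known exactly. Their poses are not given: they have to be found in the camera images.
- grill: Tabletop charcoal grill, fixed: dark firebox 250 (x) x 290 (y) mm, 96 mm high, with two bright side frames on it up to z = 260 mm, open in front and on top. Origin: centre of its footprint at table height. x points from the open front (-x, to the robot's right) to the rear, the way sheets slide in; +y is the side facing the robot, z up. Frame posts: x = +-98, y = +-109 to +-121 mm.
- middle_rails (a point): Midpoint between the ledges of the middle rail pair, at their top faces: 170 mm above the table over the grill's origin; axes as the grill's. Three level rail pairs, tops at 120, 170 and 220 mm. Ledges at y = +-87 to +-105 mm (clear width 210 mm), x = -108 to +108 mm. Rear stops on the ledges have their faces at x = +100 mm: a grid that is home has its centre at x = +5 mm.
- rail_front (a point): Front (entry) end of the middle rail pair: midway between the two ledges, at their top faces, x = -108 mm from the grill's origin; axes as the grill's.
- coal_pan (a joint): Coal pan, a drawer in the firebox with black briquettes in it: metres pulled out towards the grill's front (-x of the grill). 0 is fully home (a hard stop), 0.12 fully out. Runs on friction of about 1.5 N; nothing latches.
- pan_handle (a point): Centre of the coal pan's wooden bar handle: 18 mm thick, 140 mm long across the grill (along its y), 66 mm above the table, 43 mm in front of the pan's front plate. It moves with the pan; with the pan home it is at x = -168 mm in the grill's frame.
- air_slide (a joint): Air shutter on the firebox side that faces the robot: metres moved towards the grill's front (-x of the grill). 0 is shut, 0.06 fully open (a hard stop). Friction about 1.5 N, it stays where it is left.
- air_knob (a point): Centre of the shutter's wooden knob: a cylinder 24 mm thick and 32 mm long that sticks out along the grill's +y, 63 mm above the table and 190 mm from the grill's middle plane. It moves with the shutter; at 0 it is at x = +30 mm, fully open at x = -30 mm in the grill's frame.
- grid: Loose wire cooking grid, about 0.3 kg: 190 (x) x 200 (y) x 8 mm, a cranked wooden handle on its front (-x) edge. Origin: centre of the wire field, at its underside; x points away from the handle (the rear edge, x = +95 mm, goes in first), z up. Starts flat on the board, its handle overhanging roughly towards the robot.
- grid_handle (a point): Middle of the grid's wooden handle, at x = -185, y = 0, z = 32 mm in the grid's frame; axes as the grid's. The handle is a straight bar along x, 100 mm long (grid x = -135 to -235 mm), 20 mm wide, 22 mm high. The grid's weight lies about 20 mm on the handle's side of the wire field's centre.
- board: Fixed dark wooden board 225 x 235 x 16 mm under the grid. Origin: centre of its underside.
- sauce_bottle: Bystander: red sauce bottle, 60 mm across, 150 mm high. Origin: centre of its underside.
- spice_jar: Bystander: amber jar, 56 mm across, 90 mm high. Origin: centre of its underside.
- pepper_mill: Bystander: dark wooden pepper mill, 58 mm across, 140 mm high. Origin: centre of its underside.
- tongs: Bystander: steel tongs lying flat, 220 mm long, 65 mm wide, 18 mm high. Origin: near their middle, on the table.
- sauce_cup: Bystander: blue sauce cup, 68 mm across, 45 mm high. Origin: centre of its underside.
- turner: Bystander: spatula lying flat, 260 mm long. Origin: near its middle, on the table.

How it is judged:
On the way, in this order (a step that is already met when the one before it is completed fails the run):
1. the coal pan is pushed fully home (within 5 mm) (value of joint coal_pan below 0.005 m), for 0.2 s.
2. the grid rests level on the middle rails, let go, still sticking out between 1 and 8 cm (x of grid in the frame of middle_rails between -0.075 and -0.005 m and y of grid in the frame of middle_rails between -0.01 and 0.01 m and z of grid in the frame of middle_rails between -0.006 and 0.006 m and angle between grid's own z axis and vertical below 0.06 rad and contact force between the fingers and grid below 0.2 N), for 0.3 s.
3. the grid is pushed home against the rear stops (within 5 mm) (x of grid in the frame of middle_rails above 0 m and z of grid in the frame of middle_rails between -0.006 and 0.006 m), for 0.2 s.
4. the air shutter is fully open (within 6 mm) (value of joint air_slide above 0.054 m), for 0.2 s.
At the end, for the whole second after the job is handed in: The coal pan is home (within 5 mm), the grid lies level and at rest on both ledges of the middle rail pair, its rear edge against the stops (within 5 mm), and the air shutter is fully open (within 6 mm) (all of step 3 and value of joint coal_pan below 0.005 m and value of joint air_slide above 0.054 m and y of grid in the frame of middle_rails between -0.01 and 0.01 m and angle between grid's own z axis and vertical below 0.05 rad and linear speed of grid below 0.02 m/s); the robot touches nothing.
It fails at once if a bystander was moved by more than 3 cm (distance of any of sauce_bottle, spice_jar, pepper_mill, tongs, sauce_cup, turner from where it was at the start of the episode above 0.03 m).
It also fails if it takes over 72 s, if anything falls off the work surface, if the arm or the gripper's body presses on something with over 40 N, if the wrist force passes 120 N, or if a joint passes its speed limit or range.

ROBOT

A 6-joint arm with a two-finger parallel gripper is mounted at the origin on the work surface. World frame = base frame: x ahead of the robot, y to its left, z up, the work surface at z = 0. Lengths are in m, angles in rad, forces in N, time in s.
With the tool pointing down it reaches from about 0.4 to 0.825 m from the base axis. Payload 7 kg.
Tool frame: the origin (TCP) lies at the very end of the fingers, on their centre line; the grasp point (between the pads) lies 19 mm behind it; z points along the fingers, y is the direction in which the jaws open and shut (so a half turn about z gives the same grasp; the last joint's range is limited). The gripper opens to 88 mm and grips with 3 to 60 N. Pads are 19 mm wide; open, the fingers measure 130 mm over their backs; the gripper's body (78 mm by 193 mm) begins 47 mm behind the grasp point.
Start: joints at [1.569, 0.359, 0.012, 0, -1.224, -0.288], TCP at [0.193, 0.647, 0.227] pointing down, gripper open.
Joint ranges: [-3.07, 3.07], [-1.43, 2.12], [-1.02, 1.25], [-3.03, 1.67], [-3.05, -0], [-3.03, 3.03]. Speed limits (rad/s): [2.39, 2.39, 3.01, 3.14, 3.14, 3.14].

INTERFACE

Orientations are given as [roll, pitch, yaw] about the fixed x, y, z axes, in that order (R = Rz(yaw) Ry(pitch) Rx(roll)).
In Python, from station import arm, eyes, job, outline_of gives the robot as it stands.
- The arm moves only by the tool apply_moves, never from a script. Its argument "moves" is a list of rows, each a list of 5 numbers: the opening, from -1 (shut) to 1 (fully open), then the shift along the tool's x, y, z in m, then the turn about the tool's z in rad. A call has 1 to 12 rows; each row shifts and turns the commanded pose from where the row before left it, along the tool's axes as they then stand; what a row does not reach is not made up. A row lasts 1/12 s, in which the tool goes at most 41.7 mm and 7.16 degrees, less where a joint would pass 70% of its speed; a pose out of reach is approached as far as the arm can. A call with a gripper value outside its range is refused whole. The fingers move at their own pace and stop on an object; "newtons" is the grip in N (left out, the last holds). Time passes only in rows, so rows that do not move let the fingers close. It gives the time, the measured TCP pose, the force and the opening at its end, in the units of the state.
- arm.get_state(): the state, without advancing time (a new reading comes with each control period).
- eyes.grab_frame(name): name is "side" or "top"; returns a dict with "color" (384x512x3 uint8, red, green, blue), "z_map" (384x512 float32, m along the optical axis (not along the pixel's ray), 0 where there is no reading), "camera_matrix" (3x3 intrinsics, pixels), "extrinsics" (4x4, takes a point from camera to world coordinates). Camera axes: x right, y up, looking along -z (the intrinsics and any distortion apply to the point x, -y, -z); pixel columns grow to the right and rows downward; lengths in m; the calibration is good to about 2 mm. A picture is of the moment at which its call begins.
- job.job_done(): hands the job in, once; it reports no verdict.
Trained networks look in a picture, given as the dict that the camera call returned (one of the last four; its "shot" number tells which), for a name from the list of things; names that differ only in an ending like _2 or _b are one class to them, and where a whole thing is asked for, a point or a joint stands for the part that bears it (a point fixed in the world has none). Each returns a list of dicts, best first, with "score" (0 to 1); they miss things now and then, are a little off and sometimes report something else, mostly with a low value. They report only what shows in the picture. A call takes as long as a camera call.
- outline_of(label, picture): "region" (384x512 bool, what is visible of it) and "extent" ([left, top, right, bottom] in pixels, round what is visible of it).
The state is a dict: "t": time; "q": joint angles; "qd": joint speeds; "joint_efforts": joint torques, N m; "eef_pos": TCP position; "ee_rot": TCP orientation; "force": force on the tool from outside, world axes, zero at the start; "moment": the same for the moment, N m; "width": finger opening in m.
Only numpy, scipy, OpenCV 4.12 (cv2) and the standard library are available. Lean on these libraries where they do the work, as an engineer would, in place of code of your own. Each camera call takes 0.05 s, during which the arm holds its last target.

## Working session

There is one attempt and no reset: what is moved stays moved. The work goes in short steps, Python scripts to look and compute and a tool call to move; the robot and the scene stay as the last step left them, time stands still between calls to the robot, and variables do not carry over. Pictures are saved under pics/ and viewed, and the job is handed in when it is done.

Besides the shell and the picture viewer there is one more tool, called as name([rows], argument=value, ...), one row to a line, values as JSON. apply_moves: Moves the arm, as the interface text tells. Its arguments: {"type":"object","properties":{"moves":{"type":"array","items":{"type":"array","items":{"type":"number"}}},"newtons":{"type":"number"}},"required":["moves"]}

```bash
mkdir -p pics; ls; python3 - <<'E'
from station import arm, eyes, job, outline_of
import cv2, numpy as np
print(arm.get_state())
for n in ("side","top"):
    f=eyes.grab_frame(n)
    cv2.imwrite(f"pics/{n}0.png",cv2.resize(f["color"][:,:,::-1],(800,600)))
    np.savez(f"pics/{n}0.npz",z=f["z_map"],K=f["camera_matrix"],E=f["extrinsics"],c=f["color"])
    print(f["camera_matrix"],f["extrinsics"])
E
```

```text
pics
{'t': 0.0, 'q': array([ 1.56909812e+00,  3.59366414e-01,  1.10517854e-02, -3.45378120e-04,
       -1.22409679e+00, -2.88116708e-01]), 'qd': array([-0.00020603,  0.00067224,  0.00078591, -0.00072193, -0.00049547,
       -0.00076403]), 'joint_efforts': array([ 1.72301275e-04, -5.82718384e+01,  2.93053293e+01,  6.99734464e+00,
        6.72531605e-03, -1.66050236e-04]), 'eef_pos': array([0.19277514, 0.64637228, 0.22563371]), 'ee_rot': array([ 3.13995187e+00, -1.47671984e-04, -2.89932419e-01]), 'force': array([ 0.00842403, -0.69156603,  0.38868271]), 'moment': array([-0.02977349, -0.01373159, -0.01369965]), 'width': 0.08741637000242743}
[[423.45818517   0.         253.15498674]
 [  0.         423.45818517 191.39712955]
 [  0.           0.           1.        ]] [[ 0.99174299  0.04416871 -0.12039508  0.43564278]
 [-0.12639107  0.49554907 -0.85933487 -1.07859649]
 [ 0.02170596  0.86745619  0.49703985  0.76785699]
 [ 0.          0.          0.          1.        ]]
[[422.1762442    0.         254.03661178]
 [  0.         422.1762442  192.33952372]
 [  0.           0.           1.        ]] [[-0.02674764  0.98125551 -0.19084598  0.29416273]
 [-0.99938129 -0.03061058 -0.01732134 -0.01287898]
 [-0.02283857  0.1902646   0.98146716  1.49931661]
 [ 0.          0.          0.          1.        ]]
```

View pics/side0.png

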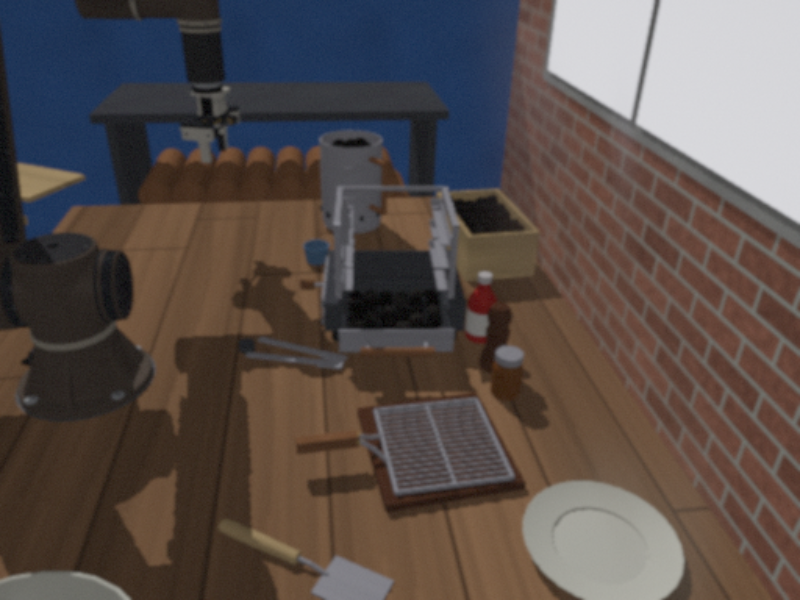

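View pics/top0.png

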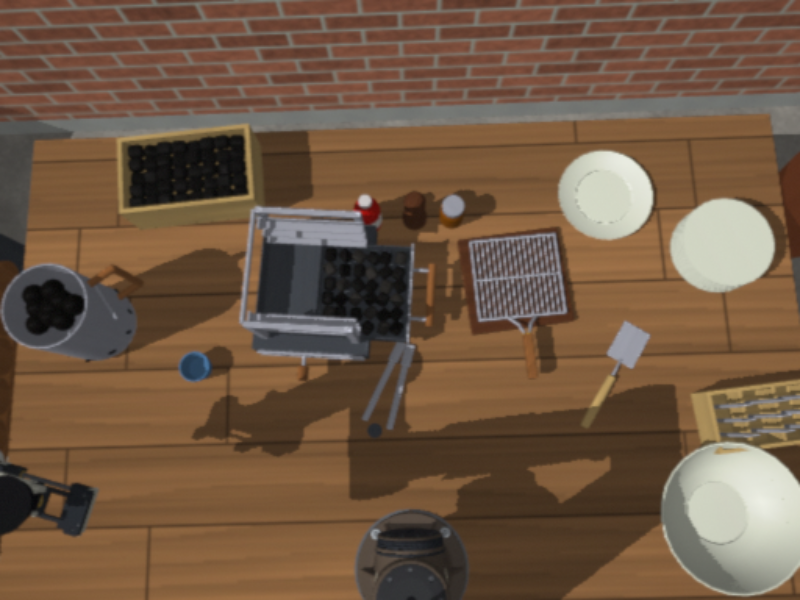

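```bash
cat > h.py <<'E'
from station import arm, eyes, job, outline_of
import cv2, numpy as np
def cloud(f):
    z=f["z_map"];K=f["camera_matrix"];E=f["extrinsics"]
    v,u=np.mgrid[:z.shape[0],:z.shape[1]]
    x=(u-K[0,2])/K[0,0]*z; y=-(v-K[1,2])/K[1,1]*z
    P=np.stack([x,y,-z],-1)@E[:3,:3].T+E[:3,3]
    P[z<=0]=np.nan
    return P
def save(f,name,mask=None,crop=None):
    im=f["color"][:,:,::-1].copy()
    if mask is not None: im[mask]=im[mask]//2+np.array([0,127,0],np.uint8)
    if crop: im=im[crop[1]:crop[3],crop[0]:crop[2]]
    s=min(800/im.shape[1],600/im.shape[0])
    cv2.imwrite("pics/"+name,cv2.resize(im,None,fx=s,fy=s,interpolation=cv2.INTER_CUBIC))
def proj(f,p):
    K=f["camera_matrix"];E=f["extrinsics"]
    q=(np.asarray(p)-E[:3,3])@E[:3,:3]
    return np.stack([K[0,0]*q[...,0]/-q[...,2]+K[0,2],K[1,1]*-q[...,1]/-q[...,2]+K[1,2]],-1)
E
python3 - <<'E'
from h import *
for n in ("top","side"):
    f=eyes.grab_frame(n); P=cloud(f)
    tab=P[(abs(P[...,2])<.02)]
    print(n,"table z",np.median(tab[:,2]), np.std(tab[:,2]))
    acc=np.zeros(P.shape[:2],bool)
    for l in ["grill","coal_pan","pan_handle","air_knob","air_slide","grid","grid_handle","board","sauce_bottle","spice_jar","pepper_mill","tongs","sauce_cup","turner"]:
        r=outline_of(l,f)
        for o in r[:2]:
            m=o["region"]; Q=P[m]; Q=Q[~np.isnan(Q[:,0])]
            if len(Q): print(l,round(o["score"],2),m.sum(),o["extent"],"med",np.median(Q,0).round(3),"lo",np.percentile(Q,3,0).round(3),"hi",np.percentile(Q,97,0).round(3))
E
```

```text
top table z -0.00014718326674745263 0.0049756100061719676
grill 0.93 8897 [153.8, 136.7, 282.4, 242.7] med [0.607 0.162 0.07 ] lo [ 0.461 -0.018  0.03 ] hi [0.718 0.308 0.26 ]
grill 0.61 284 [117.0, 225.2, 135.1, 244.7] med [0.445 0.476 0.014] lo [ 0.417  0.436 -0.001] hi [0.472 0.496 0.048]
coal_pan 0.77 3505 [200.8, 159.0, 279.0, 219.5] med [0.604 0.066 0.064] lo [ 0.499 -0.062  0.037] hi [0.696 0.182 0.082]
pan_handle 0.81 3527 [202.4, 155.5, 280.4, 219.1] med [0.604 0.065 0.064] lo [ 0.499 -0.062  0.036] hi [0.696 0.182 0.081]
air_slide 0.48 66 [187.3, 229.6, 199.5, 243.0] med [0.421 0.219 0.071] lo [0.404 0.21  0.064] hi [0.442 0.231 0.078]
grid 0.58 1882 [303.2, 147.2, 363.4, 241.3] med [ 0.616 -0.256  0.021] lo [ 0.424 -0.361  0.011] hi [ 0.722 -0.167  0.059]
grid_handle 0.95 449 [303.4, 148.7, 359.8, 244.6] med [ 0.623 -0.281  0.024] lo [ 0.407 -0.358  0.011] hi [ 0.721 -0.179  0.062]
board 0.95 3351 [295.5, 146.9, 367.2, 210.1] med [ 0.613 -0.255  0.017] lo [ 0.516 -0.37   0.009] hi [ 0.726 -0.148  0.027]
board 0.45 621 [303.4, 149.4, 363.0, 243.3] med [ 0.548 -0.278  0.025]
[... 2469 characters left out ...]
 334.3, 260.1] med [ 0.775 -0.138  0.058] lo [ 0.755 -0.148  0.007] hi [ 0.803 -0.104  0.091]
pepper_mill 0.95 535 [304.7, 193.4, 328.4, 238.3] med [ 0.772 -0.049  0.089] lo [ 0.758 -0.057  0.011] hi [ 0.798 -0.025  0.139]
tongs 0.97 547 [152.5, 213.0, 221.4, 237.6] med [0.394 0.029 0.011] lo [ 0.279 -0.016 -0.002] hi [0.483 0.095 0.018]
tongs 0.19 1528 [136.1, 330.3, 252.6, 383.6] med [ 0.444 -0.487  0.003] lo [ 0.298 -0.525 -0.   ] hi [ 0.51 -0.4   0.02]
sauce_cup 0.46 256 [193.3, 153.4, 211.2, 171.8] med [0.446 0.449 0.03 ] lo [ 0.416  0.326 -0.001] hi [0.474 0.519 0.082]
turner 0.45 3139 [216.0, 180.2, 286.7, 229.9] med [0.594 0.055 0.066] lo [ 0.495 -0.069  0.041] hi [0.697 0.191 0.084]
```

```bash
python3 - <<'E'
from h import *
Ps=[]
for n in ("top","side"):
    f=eyes.grab_frame(n); P=cloud(f).reshape(-1,3); P=P[~np.isnan(P[:,0])]
    Ps.append(P)
    q=P[(P[:,0]>.42)&(P[:,0]<.8)&(P[:,1]>-.15)&(P[:,1]<.4)]
    # top-down height image, 1mm/px
    im=np.zeros((400,560,3),np.uint8)
    o=np.argsort(q[:,2]); q=q[o]
    r=((.8-q[:,0])*1000).astype(int); c=((.4-q[:,1])*1000).astype(int)
    col=cv2.applyColorMap(np.clip(q[:,2]/.27*255,0,255).astype(np.uint8),cv2.COLORMAP_JET)[:,0]
    for a,b,k in zip(r,c,col): cv2.circle(im,(b,a),1,k.tolist(),-1)
    cv2.imwrite(f"pics/h_{n}.png",im)
np.save("pts.npy",np.vstack(Ps))
E
python3 - <<'E'
import numpy as np,cv2
a=cv2.imread('pics/h_top.png');b=cv2.imread('pics/h_side.png')
cv2.imwrite('pics/h2.png',cv2.resize(np.vstack([a,b]),None,fx=.75,fy=.75))
E
```

```text
(no output)
```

View pics/h2.png

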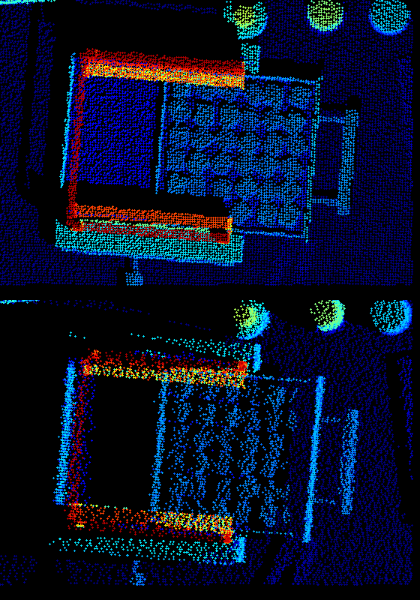

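```bash
python3 - <<'E'
import numpy as np
from scipy.optimize import minimize
P=np.load("pts.npy")
q=P[(P[:,0]>.42)&(P[:,0]<.8)&(P[:,1]>-.15)&(P[:,1]<.4)]
T=q[(q[:,2]>.252)&(q[:,2]<.268)]
print(len(T))
# frame tops: two long bars. split, line-fit robust
for lab in (0,1):
    s=T[(T[:,0]>.6)==lab]
    s=s[s[:,1]<.28]
    for _ in range(8):
        c=np.polyfit(s[:,1],s[:,0],1); r=s[:,0]-np.polyval(c,s[:,1]); s=s[abs(r-np.median(r))<.009]
    print(lab,len(s),c,np.percentile(r,[3,50,97]),s[:,1].min(),s[:,1].max())
E
```

```text
1195
0 353 [0.08660234 0.4737396 ] [-5.83954047e-03 -5.47356820e-05  6.10099052e-03] 0.09349380841295707 0.27951905970620106
1 388 [0.08356447 0.70421201] [-0.00562521 -0.00014634  0.00642317] 0.07400165144176962 0.2796048581055943
```

```bash
cat >> h.py <<'E'
YAW=np.pi/2-np.arctan(.0851)
ex=np.array([np.cos(YAW),np.sin(YAW)]); ey=np.array([-ex[1],ex[0]])
E
python3 - <<'E'
from h import *
P=np.load("pts.npy")
c0=np.array([.589+.0851*.175,.175])
g=np.c_[(P[:,:2]-c0)@ex,(P[:,:2]-c0)@ey,P[:,2]]
def H(s,ax,lo,hi,st=.002):
    h,e=np.histogram(s[:,ax],np.arange(lo,hi,st)); print([(int(round(a*1000)),int(n)) for a,n in zip(e,h) if n])
b=g[(abs(g[:,0])<.25)&(abs(g[:,1])<.3)]
print("z>.25 y"); H(b[(b[:,2]>.252)&(abs(b[:,0])<.08)],1,-.15,.15)
print("z>.25 x (bars)"); H(b[(b[:,2]>.252)&(abs(abs(b[:,1])-.115)<.012)],0,-.15,.15,.003)
print("rear bar x, z>.1 |y|<.09"); H(b[(b[:,2]>.11)&(abs(b[:,1])<.08)],0,-.2,.2)
print("firebox top y>0.125 : x"); s=b[(abs(b[:,2]-.096)<.006)&(abs(b[:,1])>.125)&(abs(b[:,1])<.15)];H(s,0,-.2,.2,.004)
print("firebox top y"); s=b[(abs(b[:,2]-.096)<.006)&(abs(b[:,0])<.1)];H(s,1,-.2,.2,.003)
print("rear firebox x"); s=b[(abs(b[:,2]-.096)<.03)&(abs(b[:,1])<.09)&(b[:,0]>.09)];H(s,0,-.2,.2,.002)
print("handle x");s=b[(b[:,2]>.055)&(abs(b[:,1])<.065)&(b[:,0]<-.15)];H(s,0,-.3,-.15,.002);
print("knob");s=b[(b[:,2]>.05)&(b[:,1]>.17)&(b[:,1]<.215)&(abs(b[:,0])<.1)];H(s,0,-.1,.1,.002);H(s,1,.15,.22,.003)
E
```

```text
z>.25 y
[(-124, 2), (-122, 23), (-120, 42), (-118, 51), (-116, 36), (-114, 51), (-112, 54), (-110, 39), (-108, 1), (106, 2), (108, 33), (110, 52), (112, 42), (114, 46), (116, 52), (118, 46), (120, 23)]
z>.25 x (bars)
[(-93, 7), (-90, 16), (-87, 18), (-84, 13), (-81, 13), (-78, 10), (-75, 8), (-72, 15), (-69, 12), (-66, 9), (-63, 12), (-60, 11), (-57, 11), (-54, 13), (-51, 9), (-48, 12), (-45, 13), (-42, 12), (-39, 13), (-36, 11), (-33, 14), (-30, 10), (-27, 10), (-24, 10), (-21, 11), (-18, 12), (-15, 11), (-12, 13), (-9, 12), (-6, 11), (-3, 11), (0, 13), (3, 11), (6, 10), (9, 11), (12, 9), (15, 11), (18, 10), (21, 12), (24, 13), (27, 10), (30, 8), (33, 10), (36, 10), (39, 11), (42, 11), (45, 11), (48, 10), (51, 10), (54, 11), (57, 11), (60, 10), (63, 13), (66, 11), (69, 11), (72, 11), (75, 14), (78, 10), (81, 9), (84, 12), (87, 11), (90, 11), (93, 11), (96, 7), (99, 10), (102, 10), (105, 12), (108, 7), (111, 15), (114, 12), (117, 16), (120, 10), (123, 11), (126, 5)]
rear bar x, z>.1 |y|<.09
[(112, 3), (114, 5), (116, 18), (118, 56), (120, 62), (122, 56), (124, 50), (126, 40), (128, 9
[... 1583 characters left out ...]
(-232, 35), (-230, 5), (-228, 3), (-226, 5), (-224, 4), (-222, 5), (-220, 6), (-218, 5), (-216, 2), (-214, 3), (-212, 3), (-210, 5), (-208, 4), (-206, 6), (-204, 2), (-202, 9), (-200, 14), (-198, 61), (-196, 153), (-194, 146), (-192, 69), (-190, 23), (-184, 3), (-182, 3), (-180, 12), (-178, 12), (-176, 14), (-174, 15), (-172, 21), (-170, 22), (-168, 19), (-166, 23), (-164, 26), (-162, 23), (-160, 25), (-158, 17), (-156, 13), (-154, 14)]
knob
[(14, 1), (16, 4), (18, 10), (20, 15), (22, 25), (24, 12), (26, 18), (28, 10), (30, 7), (32, 10), (34, 7), (36, 4), (38, 8), (40, 2)]
[(171, 13), (174, 14), (177, 12), (180, 11), (183, 12), (186, 10), (189, 12), (192, 12), (195, 14), (198, 14), (201, 9)]
```

```bash
cat >> h.py <<'E'
C=np.array([.6053,.1880])   # grill origin
def g2w(x,y=0): return C+x*ex+y*ey
def togo(x,y,z,yaw):
    s=arm.get_state(); p=s["eef_pos"]; r,pt,w=s["ee_rot"]
    t=np.array([np.cos(w),np.sin(w)]); n=np.array([np.sin(w),-np.cos(w)])
    d=np.array([x,y])-p[:2]
    dy=(w-yaw+np.pi)%(2*np.pi)-np.pi
    print("tool shift x %.4f y %.4f z %.4f turn %.4f"%(d@t,d@n,p[2]-z,dy),"force",s["force"].round(1),"rot",s["ee_rot"].round(3),"pos",p.round(4),"w",round(s["width"],4),"q6",s["q"][5].round(2),"t",round(s["t"],2))
E
python3 - <<'E'
from h import *
print(g2w(-.254),g2w(-.293))
# grid pose from side/top pictures
for n in ("top","side"):
    f=eyes.grab_frame(n);P=cloud(f).reshape(-1,3);P=P[~np.isnan(P[:,0])]
    h=P[(P[:,2]>.038)&(P[:,2]<.075)&(P[:,0]>.35)&(P[:,0]<.56)&(P[:,1]<-.2)&(P[:,1]>-.36)]
    m=h[:,:2].mean(0);u,s,v=np.linalg.svd(h[:,:2]-m);a=v[0]*np.sign(v[0][0])
    t=(h[:,:2]-m)@a; w=(h[:,:2]-m)@np.array([-a[1],a[0]])
    print(n,len(h),m,a,np.arctan2(a[1],a[0]),"len",np.percentile(t,[1,99]),np.percentile(w,[1,99]),"z",np.percentile(h[:,2],[5,50,95]), m+a*t.min(),m+a*t.max())
E
```

```text
[ 0.58376245 -0.06508523] [ 0.5804555  -0.10394477]
top 221 [ 0.45088475 -0.27441932] [0.99748894 0.07082248] 0.07088182327267585 len [-0.05466986  0.0628926 ] [-0.01248773  0.0122757 ] z [0.04197414 0.05674905 0.0629581 ] [ 0.39536996 -0.27836091] [ 0.51806949 -0.26964915]
side 490 [ 0.45082325 -0.28008044] [0.99705456 0.07669551] 0.07677090037279613 len [-0.05374585  0.06346667] [-0.00903113  0.01451368] z [0.03995616 0.05456465 0.06008518] [ 0.39634479 -0.28427104] [ 0.51876949 -0.27485388]
```

apply_moves([
  [-1, 0, 0, -0.012, 0.1242],
  [-1, 0, 0, -0.012, 0.1242],
  [-1, 0, 0, -0.012, 0.1242],
  [-1, 0, 0, -0.012, 0.1242],
  [-1, 0, 0, -0.012, 0.1242],
  [-1, 0, 0, -0.012, 0.1242],
  [-1, 0, 0, -0.012, 0.1242],
  [-1, 0, 0, -0.012, 0.1242],
  [-1, 0, 0, -0.012, 0.1242],
  [-1, 0, 0, -0.012, 0.1242],
  [-1, 0, 0, -0.012, 0.1242],
], newtons=30)

```text
t: 2.72
eef_pos: [0.1929, 0.6468, 0.3592]
ee_rot: [3.142, 0.0, -1.662]
force: [0.5, -0.9, -0.1]
width: 0.0198
```

apply_moves([
  [-1, 0.03, -0.019, 0, 0],
  [-1, 0.03, -0.019, 0, 0],
  [-1, 0.03, -0.019, 0, 0],
  [-1, 0.03, -0.019, 0, 0],
  [-1, 0.03, -0.019, 0, 0],
  [-1, 0.03, -0.019, 0, 0],
  [-1, 0.03, -0.019, 0, 0],
  [-1, 0.03, -0.019, 0, 0],
  [-1, 0.03, -0.019, 0, 0],
  [-1, 0.03, -0.019, 0, 0],
  [-1, 0.03, -0.019, 0, 0],
  [-1, 0.03, -0.019, 0, 0],
])

```text
t: 3.72
eef_pos: [0.3898, 0.267, 0.359]
ee_rot: [-3.141, 0.001, -1.656]
force: [0.3, 0.9, 0.2]
width: 0.0005
```

apply_moves([
  [-1, 0.03, -0.019, 0, 0],
  [-1, 0.03, -0.019, 0, 0],
  [-1, 0.03, -0.019, 0, 0],
  [-1, 0.03, -0.019, 0, 0],
  [-1, 0.03, -0.019, 0, 0],
  [-1, 0.03, -0.019, 0, 0],
  [-1, 0.03, -0.019, 0, 0],
  [-1, 0.03, -0.019, 0, 0],
  [-1, 0.03, -0.019, 0, 0],
  [-1, 0.03, -0.019, 0, 0],
  [-1, 0.03, -0.019, 0, 0],
  [-1, 0, 0, 0, 0],
])

```text
t: 4.72
eef_pos: [0.5712, -0.0823, 0.3574]
ee_rot: [3.14, -0.002, -1.66]
force: [-0.2, 0.5, 0.8]
width: 0.0006
```

```bash
python3 - <<'E'
from h import *
togo(*g2w(-.293),.045,YAW-np.pi)
E
```

```text
tool shift x 0.0207 y -0.0112 z 0.3124 turn -0.0040 force [-0.2  0.5  0.8] rot [ 3.14e+00 -2.00e-03 -1.66e+00] pos [ 0.5712 -0.0823  0.3574] w 0.0006 q6 -0.29 t 4.72
```

apply_moves([
  [-1, 0.021, -0.011, 0, 0],
  [-1, 0, 0, 0.035, 0],
  [-1, 0, 0, 0.035, 0],
  [-1, 0, 0, 0.035, 0],
  [-1, 0, 0, 0.035, 0],
  [-1, 0, 0, 0.035, 0],
  [-1, 0, 0, 0.035, 0],
  [-1, 0, 0, 0.035, 0],
  [-1, 0, 0, 0.035, 0],
  [-1, 0, 0, 0.032, 0],
  [-1, 0, 0, 0, 0],
])

```text
t: 5.63
eef_pos: [0.5743, -0.0999, 0.0405]
ee_rot: [3.132, -0.001, -1.657]
force: [-1.3, -1.1, -0.2]
width: 0.0003
```

```bash
python3 - <<'E'
from h import *
togo(*g2w(-.186),.045,YAW-np.pi); print(arm.get_state()["q"].round(2))
f=eyes.grab_frame("side"); save(f,"s1.png",crop=(150,100,350,250))
E
```

```text
tool shift x -0.1035 y -0.0063 z -0.0045 turn -0.0017 force [-1.3 -1.1 -0.2] rot [ 3.132e+00 -1.000e-03 -1.657e+00] pos [ 0.5743 -0.0999  0.0405] w 0.0003 q6 -0.25 t 5.63
[ 0.16  0.4  -0.41 -0.   -0.78 -0.25]
```

View pics/s1.png

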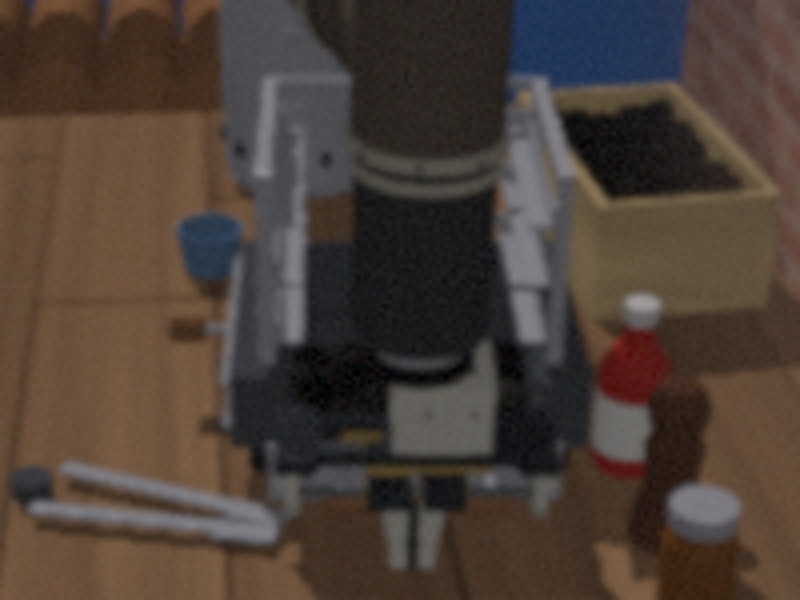

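apply_moves([
  [-1, -0.01, -0.006, 0, 0],
  [-1, -0.01, 0, -0.004, 0],
  [-1, -0.012, 0, 0, 0],
  [-1, -0.012, 0, 0, 0],
  [-1, -0.012, 0, 0, 0],
  [-1, -0.012, 0, 0, 0],
  [-1, -0.012, 0, 0, 0],
  [-1, -0.008, 0, 0, 0],
  [-1, 0, 0, 0, 0],
])

```text
t: 6.43
eef_pos: [0.5923, -0.0105, 0.0505]
ee_rot: [3.142, 0.0, -1.654]
force: [0.2, 0.1, 0.7]
width: 0.0008
```

```bash
python3 - <<'E'
from h import *
togo(*g2w(-.186),.045,YAW-np.pi)
E
```

```text
tool shift x -0.0129 y 0.0039 z 0.0055 turn 0.0014 force [0.2 0.1 0.7] rot [ 3.142  0.    -1.654] pos [ 0.5923 -0.0105  0.0505] w 0.0008 q6 -0.39 t 6.43
```

apply_moves([
  [-1, -0.004, 0, 0, 0],
  [-1, -0.004, 0, 0, 0],
  [-1, -0.003, 0, 0, 0],
  [-1, -0.002, 0, 0, 0],
  [-1, -0.002, 0, 0, 0],
  [-1, 0, 0, 0, 0],
])

```text
t: 6.93
eef_pos: [0.5934, 0.0025, 0.0504]
ee_rot: [3.141, 0.0, -1.656]
force: [-0.7, -0.3, -0.3]
width: 0.0008
```

```bash
python3 - <<'E'
from h import *
togo(*g2w(-.186),.045,YAW-np.pi)
f=eyes.grab_frame("top"); save(f,"t2.png",crop=(150,120,310,240)); P=cloud(f)
g=np.concatenate([(P[...,:2]-C)@np.c_[ex,ey],P[...,2:]],-1).reshape(-1,3)
s=g[(g[:,2]>.05)&(g[:,2]<.085)&(abs(g[:,1])<.07)&(abs(g[:,1])>.03)&(g[:,0]<-.14)&(g[:,0]>-.2)]
print(len(s),np.percentile(s[:,0],[2,50,98]))
E
```

```text
tool shift x 0.0001 y 0.0039 z 0.0054 turn -0.0006 force [-0.7 -0.3 -0.3] rot [ 3.141  0.    -1.656] pos [0.5934 0.0025 0.0504] w 0.0008 q6 -0.42 t 6.93
17 [-0.1755896  -0.1720412  -0.14180714]
```

View pics/t2.png

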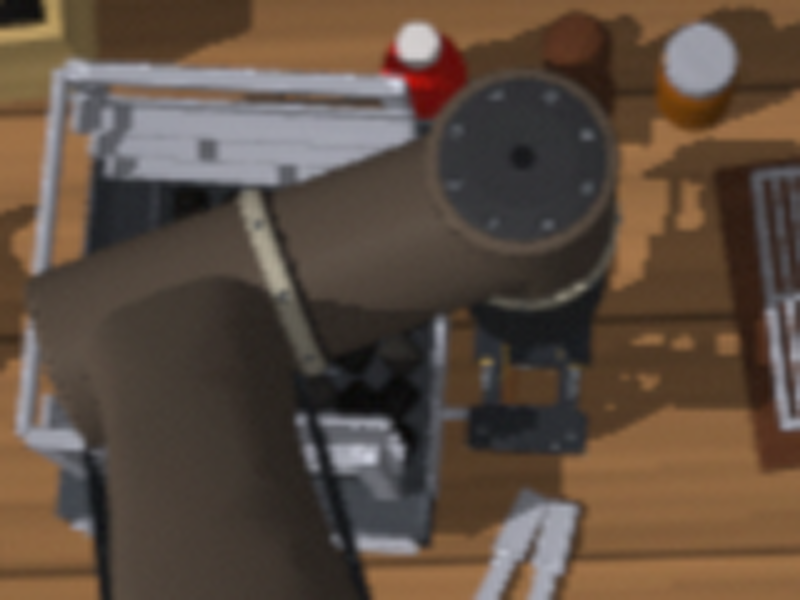

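apply_moves([
  [-1, -0.002, 0, 0, 0],
  [-1, -0.002, 0, 0, 0],
  [-1, -0.001, 0, 0, 0],
  [-1, 0, 0, 0, 0],
])

```text
t: 7.32
eef_pos: [0.5937, 0.0048, 0.0506]
ee_rot: [3.141, -0.003, -1.656]
force: [3.3, -14.8, -1.6]
width: 0.0009
```

```bash
python3 - <<'E'
from h import *
togo(*g2w(-.186),.045,YAW-np.pi)
E
```

```text
tool shift x 0.0025 y 0.0040 z 0.0056 turn -0.0005 force [  3.3 -14.8  -1.6] rot [ 3.141e+00 -3.000e-03 -1.656e+00] pos [0.5937 0.0048 0.0506] w 0.0009 q6 -0.43 t 7.32
```

apply_moves([
  [-1, 0.01, 0, 0, 0],
  [-1, 0.02, 0, 0, 0],
  [-1, 0.01, 0, -0.03, 0],
  [-1, 0, 0, -0.035, 0],
  [-1, 0, 0, -0.035, 0.05],
  [-1, 0, 0, -0.035, 0.1],
  [-1, 0, 0, -0.035, 0.12],
  [-1, 0, 0, -0.035, 0.12],
  [1, 0, 0, 0, 0.12],
  [1, 0, 0, 0, 0.12],
  [1, 0, 0, 0, 0.12],
  [1, 0, 0, 0, 0.12],
])

```text
t: 8.32
eef_pos: [0.5906, -0.0323, 0.256]
ee_rot: [3.141, 0.002, -2.532]
force: [0.4, 0.6, 0.2]
width: 0.0214
```

```bash
python3 - <<'E'
from h import *
d=np.load("pics/top0.npz"); c=d["c"]; P=cloud(dict(z_map=d["z"],camera_matrix=d["K"],extrinsics=d["E"]))
hsv=cv2.cvtColor(c,cv2.COLOR_RGB2HSV)
m=(hsv[...,1]<70)&(hsv[...,2]>90)&(P[...,0]>.46)&(P[...,0]<.74)&(P[...,1]<-.14)&(P[...,1]>-.39)&(P[...,2]<.035)
m=cv2.morphologyEx(m.astype(np.uint8),cv2.MORPH_CLOSE,np.ones((3,3)))
m=cv2.morphologyEx(m,cv2.MORPH_OPEN,np.ones((9,9)))>0
K=d["K"];E=d["E"]
v,u=np.nonzero(m)
ray=np.stack([(u-K[0,2])/K[0,0],-(v-K[1,2])/K[1,1],-np.ones(len(u))],-1)@E[:3,:3].T
t=(.022-E[2,3])/ray[:,2]; Q=(E[:3,3]+ray*t[:,None])[:,:2]
r=cv2.minAreaRect((Q*1000).astype(np.float32)); print(len(u),r)
f=eyes.grab_frame("top")
P=cloud(f); s=P[(P[...,2]>.05)&(P[...,2]<.085)&(P[...,0]>.5)&(P[...,0]<.68)&(P[...,1]<.05)&(P[...,1]>-.03)]
g=(s[:,:2]-C)@np.c_[ex,ey]; print("handle",np.percentile(g,[2,50,98],axis=0))
im=f["color"].copy(); im[m]=[0,255,0]; save(dict(color=im),"t3.png",crop=(150,110,400,300))
E
```

```text
3022 ((629.444580078125, -261.857177734375), (196.1826629638672, 203.29635620117188), 3.7698841094970703)
handle [[-0.1737709  -0.05595395]
 [-0.16493788  0.03923681]
 [-0.14522479  0.06943769]]
```

View pics/t3.png

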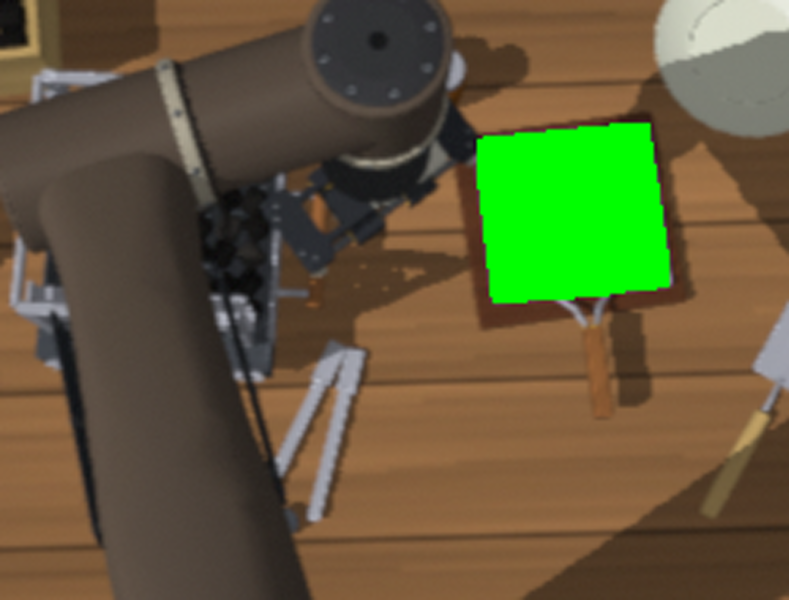

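```bash
python3 - <<'E'
from h import *
togo(.4775,-.274,.028,.072-np.pi); print(arm.get_state()["q"].round(2))
E
```

```text
tool shift x 0.2299 y -0.1354 z 0.2279 turn 0.5288 force [-0.6  0.4 -0.8] rot [ 3.141e+00  1.000e-03 -2.541e+00] pos [ 0.5906 -0.0323  0.2559] w 0.0252 q6 -1.24 t 8.37
[ 0.28  0.2  -0.13 -0.   -1.23 -1.24]
```

apply_moves([
  [1, 0.029, -0.017, 0, 0],
  [1, 0.029, -0.017, 0, 0],
  [1, 0.029, -0.017, 0, 0],
  [1, 0.029, -0.017, 0, 0],
  [1, 0.029, -0.017, 0, 0],
  [1, 0.029, -0.017, 0, 0],
  [1, 0.028, -0.017, 0, 0],
  [1, 0.028, -0.016, 0.02, 0.106],
  [1, 0, 0, 0.03, 0.106],
  [1, 0, 0, 0.03, 0.106],
  [1, 0, 0, 0.02, 0.106],
  [1, 0, 0, 0.02, 0.105],
])

```text
t: 9.37
eef_pos: [0.4802, -0.2758, 0.1343]
ee_rot: [3.141, -0.0, -3.058]
force: [0.6, -0.0, 0.2]
width: 0.0879
```

apply_moves([
  [1, 0, 0, 0, 0],
  [1, 0, 0, 0, 0],
])

```text
t: 9.53
eef_pos: [0.4803, -0.2755, 0.1352]
ee_rot: [3.141, -0.002, -3.05]
force: [0.1, -1.0, 1.1]
width: 0.0878
```

```bash
python3 - <<'E'
from h import *
togo(.4775,-.274,.028,.072-np.pi)
E
```

```text
tool shift x 0.0027 y 0.0018 z 0.1072 turn 0.0198 force [ 0.1 -1.   1.1] rot [ 3.141e+00 -2.000e-03 -3.050e+00] pos [ 0.4803 -0.2755  0.1352] w 0.0878 q6 -1.31 t 9.53
```

apply_moves([
  [1, 0.003, 0.002, 0.02, 0.013],
  [1, 0, 0, 0.025, 0],
  [1, 0, 0, 0.025, 0],
  [1, 0, 0, 0.025, 0],
  [1, 0, 0, 0.012, 0],
  [1, 0, 0, 0, 0],
])

```text
t: 10.03
eef_pos: [0.4772, -0.2735, 0.0275]
ee_rot: [3.141, -0.002, -3.063]
force: [-0.3, 0.2, 0.4]
width: 0.0879
```

```bash
python3 - <<'E'
from h import *
togo(.4775,-.274,.028,.072-np.pi)
f=eyes.grab_frame("side"); save(f,"s3.png",crop=(150,220,350,370))
E
```

```text
tool shift x -0.0003 y -0.0005 z -0.0005 turn 0.0064 force [-0.3  0.2  0.4] rot [ 3.141e+00 -2.000e-03 -3.063e+00] pos [ 0.4772 -0.2735  0.0275] w 0.0879 q6 -1.33 t 10.03
```

View pics/s3.png

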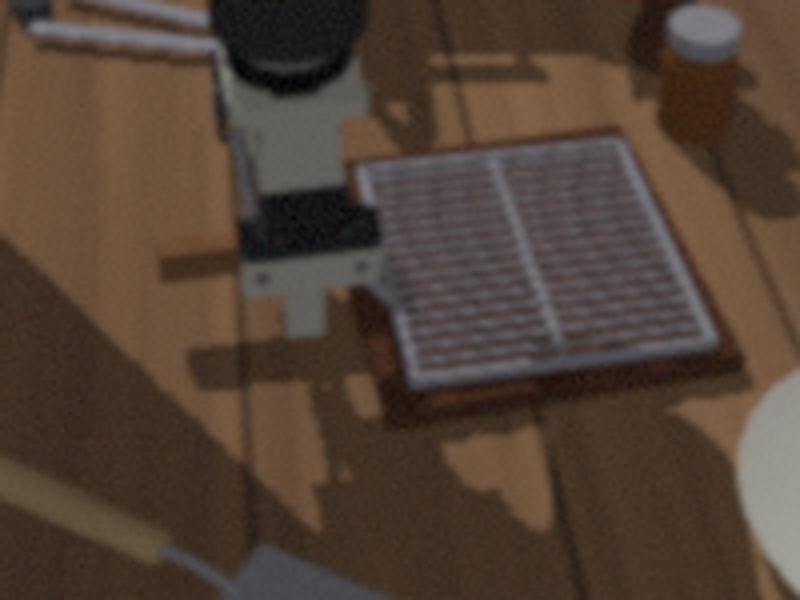

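apply_moves([
  [-1, 0, 0, 0, 0],
  [-1, 0, 0, 0, 0],
  [-1, 0, 0, 0, 0],
  [-1, 0, 0, 0, 0],
  [-1, 0, 0, 0, 0],
  [-1, 0, 0, 0, 0],
  [-1, 0, 0, 0, 0],
  [-1, 0, 0, 0, 0],
  [-1, 0, 0, 0, 0],
  [-1, 0, 0, 0, 0],
], newtons=60)

```text
t: 10.92
eef_pos: [0.4775, -0.2738, 0.0285]
ee_rot: [3.142, -0.0, -3.068]
force: [-0.1, 0.7, 0.7]
width: 0.0267
```

apply_moves([
  [-1, 0, 0, -0.008, 0],
  [-1, 0, 0, -0.012, 0],
  [-1, 0, 0, -0.015, 0],
  [-1, 0, 0, -0.02, 0],
  [-1, 0, 0, -0.02, 0],
  [-1, 0, 0, -0.02, 0],
  [-1, 0, 0, -0.02, 0],
  [-1, 0, 0, -0.02, 0],
  [-1, 0, 0, -0.02, 0],
  [-1, 0, 0, -0.02, 0],
  [-1, 0, 0, -0.02, 0],
  [-1, 0, 0, -0.01, 0],
])

```text
t: 11.92
eef_pos: [0.4776, -0.2739, 0.236]
ee_rot: [-3.141, 0.001, -3.068]
force: [1.6, -0.8, -3.3]
width: 0.0197
```

```bash
python3 - <<'E'
from h import *
togo(.4775,-.274,.028,.072-np.pi)
f=eyes.grab_frame("side"); save(f,"s4.png",crop=(130,180,390,375))
P=cloud(f).reshape(-1,3)
s=P[(P[:,2]>.1)&(P[:,0]>.54)&(P[:,0]<.76)&(P[:,1]<-.15)&(P[:,1]>-.42)]
A=np.c_[s[:,:2],np.ones(len(s))]
for _ in range(6):
    c,*_=np.linalg.lstsq(A,s[:,2],rcond=None); r=abs(A@c-s[:,2]); k=r<.008; A=A[k];s=s[k]
print(len(s),c,np.median(s,0),s.min(0),s.max(0))
E
```

```text
tool shift x 0.0001 y -0.0001 z 0.2080 turn 0.0017 force [ 1.6 -0.8 -3.3] rot [-3.141e+00  1.000e-03 -3.068e+00] pos [ 0.4776 -0.2739  0.236 ] w 0.0197 q6 -1.33 t 11.92
752 [-0.03751068  0.03465551  0.2561233 ] [ 0.63293846 -0.30373926  0.22201535] [ 0.54146457 -0.37269336  0.21555839] [ 0.72409281 -0.18891905  0.2258655 ]
```

View pics/s4.png

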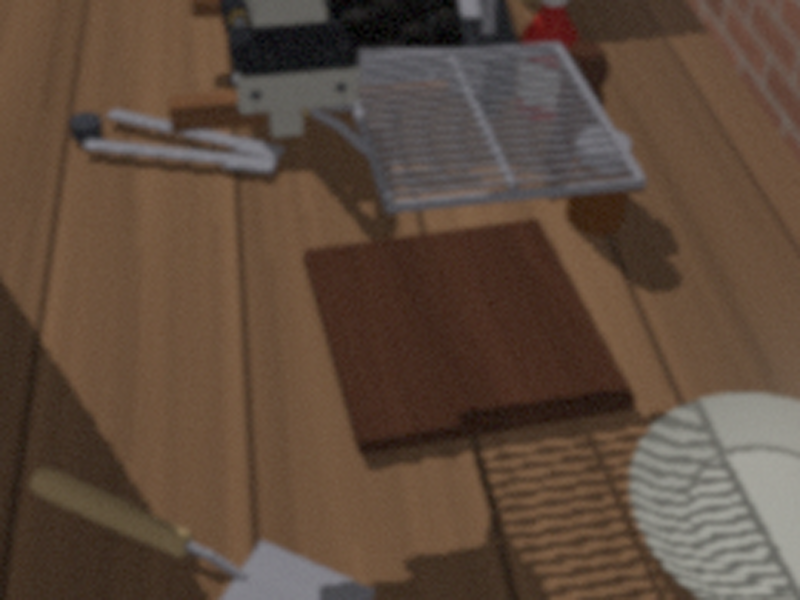

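apply_moves([
  [-1, 0, 0, 0, -0.05],
  [-1, 0, 0, 0, -0.1],
  [-1, 0, 0, 0, -0.12],
  [-1, 0, 0, 0, -0.12],
  [-1, 0, 0, 0, -0.12],
  [-1, 0, 0, 0, -0.12],
  [-1, 0, 0, 0, -0.12],
  [-1, 0, 0, 0, -0.12],
  [-1, 0, 0, 0, -0.12],
  [-1, 0, 0, 0, -0.12],
  [-1, 0, 0, 0, -0.12],
  [-1, 0, 0, 0, -0.1],
])

```text
t: 12.97
eef_pos: [0.4769, -0.2735, 0.2322]
ee_rot: [3.14, 0.0, -1.732]
force: [0.1, 0.5, -3.7]
width: 0.0194
```

apply_moves([
  [-1, 0, 0, 0, -0.05],
  [-1, 0, 0, 0, -0.03],
  [-1, 0, 0, 0, 0],
])

```text
t: 13.22
eef_pos: [0.4769, -0.2735, 0.2323]
ee_rot: [3.14, 0.0, -1.657]
force: [0.4, -0.1, -3.6]
width: 0.0193
```

```bash
python3 - <<'E'
from h import *
togo(*g2w(-.38),.206,YAW-np.pi)
f=eyes.grab_frame("top"); save(f,"t5.png",crop=(150,110,400,300))
E
```

```text
tool shift x -0.0909 y -0.0887 z 0.0263 turn -0.0010 force [ 0.4 -0.1 -3.6] rot [ 3.14   0.    -1.657] pos [ 0.4769 -0.2735  0.2323] w 0.0193 q6 0.08 t 13.22
```

View pics/t5.png

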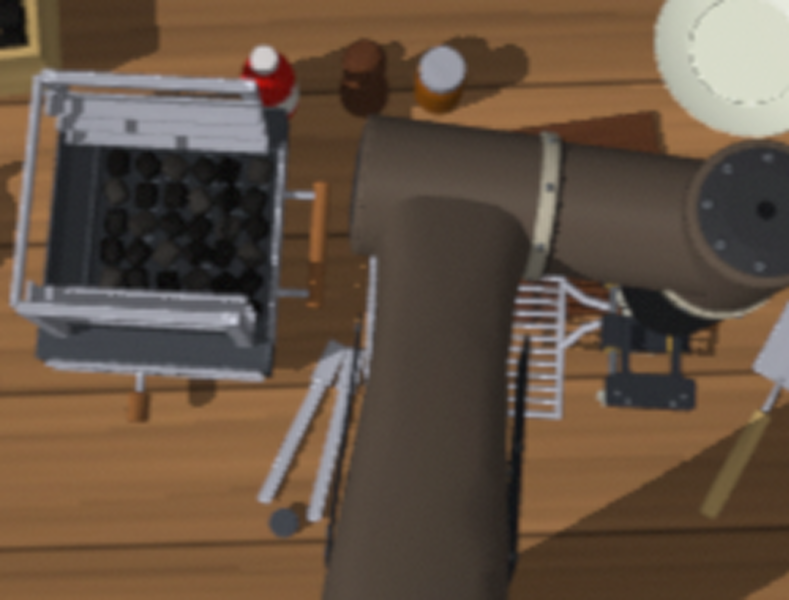

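apply_moves([
  [-1, 0, -0.015, 0.003, 0],
  [-1, 0, -0.02, 0.004, 0],
  [-1, 0, -0.02, 0.004, 0],
  [-1, -0.005, -0.02, 0.005, 0],
  [-1, -0.01, -0.0137, 0.004, 0],
  [-1, -0.015, 0, 0.003, 0],
  [-1, -0.015, 0, 0.003, 0],
  [-1, -0.015, 0, 0, 0],
  [-1, -0.015, 0, 0, 0],
  [-1, -0.01, 0, 0, 0],
  [-1, 0, 0, 0, 0],
  [-1, 0, 0, 0, 0],
])

```text
t: 14.27
eef_pos: [0.5735, -0.1962, 0.2074]
ee_rot: [3.141, -0.0, -1.657]
force: [1.5, -1.0, -3.6]
width: 0.0194
```

```bash
python3 - <<'E'
from h import *
togo(*g2w(-.38),.206,YAW-np.pi)
fs=eyes.grab_frame("side"); save(fs,"s6.png",crop=(170,100,370,250))
P=cloud(fs).reshape(-1,3); P=P[~np.isnan(P[:,0])]
g=np.c_[(P[:,:2]-C)@np.c_[ex,ey],P[:,2]]
s=g[(g[:,2]>.15)&(g[:,2]<.23)&(g[:,0]<-.11)&(g[:,0]>-.325)&(abs(g[:,1])<.13)]
print(len(s),s.min(0),s.max(0))
A=np.c_[s[:,:2],np.ones(len(s))]
z=s[:,2]
for _ in range(6):
    c,*_=np.linalg.lstsq(A,z,rcond=None); k=abs(A@c-z)<.008; A=A[k];z=z[k]
print(c,len(z), "y ext",np.percentile(A[:,1],[.5,99.5]),"x",np.percentile(A[:,0],[.5,99.5]))
for lo in np.arange(-.32,-.12,.025):
    k=(A[:,0]>lo)&(A[:,0]<lo+.025)
    if k.sum()>5: print(lo.round(3),A[k,1].min().round(4),A[k,1].max().round(4))
E
```

```text
tool shift x -0.0055 y 0.0009 z 0.0014 turn -0.0014 force [ 1.5 -1.  -3.6] rot [ 3.141 -0.    -1.657] pos [ 0.5735 -0.1962  0.2074] w 0.0194 q6 -0.08 t 14.27
400 [-0.32498308 -0.10164574  0.1865736 ] [-0.14120287  0.09795285  0.19961586]
[-0.01403847  0.00025338  0.19037431] 399 y ext [-0.10070895  0.09768838] x [-0.32491038 -0.14261115]
-0.32 -0.1007 0.0969
-0.295 -0.1014 0.0974
-0.27 -0.1004 0.098
-0.245 -0.1016 0.0955
-0.22 -0.1005 0.0679
-0.17 0.0442 0.0621
-0.145 0.0381 0.0651
```

View pics/s6.png

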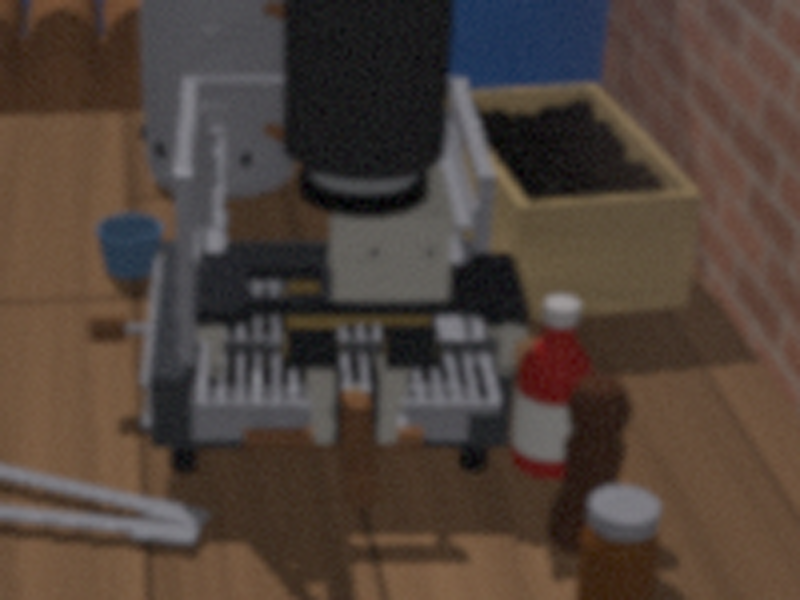

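```bash
python3 - <<'E'
from h import *
for n in ("side","top"):
    fs=eyes.grab_frame(n)
    P=cloud(fs).reshape(-1,3); P=P[~np.isnan(P[:,0])]
    g=np.c_[(P[:,:2]-C)@np.c_[ex,ey],P[:,2]]
    for sg in (-1,1):
        for zz in (.255,.217,.168,.118):
            s=g[(abs(g[:,2]-zz-.002)<.006)&(abs(g[:,0]+.05)<.06)&(abs(sg*g[:,1]-.1)<.05)]
            if len(s)>3: print(n,sg,zz,len(s),np.percentile(s[:,1],[2,25,50,75,98]).round(4),s[:,0].min().round(3))
    s=g[(g[:,2]>.18)&(g[:,2]<.21)&(g[:,0]<-.13)&(g[:,0]>-.325)&(abs(g[:,1])<.13)]
    print(n,"grid y",np.percentile(s[:,1],[.5,99.5]))
E
```

```text
side -1 0.255 72 [-0.1205 -0.1174 -0.1139 -0.1103 -0.1094] -0.105
side -1 0.217 73 [-0.1186 -0.1053 -0.1023 -0.0984 -0.0949] -0.108
side -1 0.168 21 [-0.1057 -0.1052 -0.1032 -0.1008 -0.0981] -0.066
side -1 0.118 25 [-0.1123 -0.1008 -0.0972 -0.094  -0.0876] -0.105
side 1 0.255 65 [0.1085 0.1109 0.1141 0.1171 0.1198] -0.105
side 1 0.217 109 [0.0867 0.0912 0.0971 0.1029 0.1192] -0.108
side 1 0.168 50 [0.0879 0.0923 0.1008 0.1086 0.1178] -0.105
side 1 0.118 17 [0.1042 0.1094 0.1127 0.116  0.1191] -0.107
side grid y [-0.10098735  0.0975701 ]
top -1 0.255 130 [-0.1206 -0.1175 -0.1139 -0.1106 -0.1085] -0.085
top -1 0.217 174 [-0.1057 -0.1018 -0.0963 -0.0912 -0.0868] -0.084
top -1 0.168 112 [-0.101  -0.0974 -0.0941 -0.0902 -0.0866] -0.079
top -1 0.118 98 [-0.1007 -0.0974 -0.0938 -0.0898 -0.0866] -0.074
top 1 0.255 153 [0.1089 0.1123 0.1156 0.1186 0.1208] -0.102
top 1 0.217 188 [0.0869 0.0905 0.0943 0.0985 0.1026] -0.105
top 1 0.168 14 [0.0889 0.0937 0.0989 0.1026 0.1194] -0.106
top 1 0.118 17 [0.0891 0.1013 0.1073 0.1077 0.1081] -0.104
top grid y [-0.04845481  0.09836731]
```

apply_moves([
  [-1, -0.005, 0.002, 0.002, 0],
  [-1, -0.01, 0, 0.002, 0],
  [-1, -0.012, 0, 0, 0],
  [-1, -0.012, 0, 0, 0],
  [-1, -0.012, 0, 0, 0],
  [-1, -0.012, 0, 0, 0],
  [-1, -0.012, 0, 0, 0],
  [-1, -0.01, 0, 0, 0],
  [-1, -0.005, 0, 0, 0],
  [-1, 0, 0, 0, 0],
])

```text
t: 15.25
eef_pos: [0.5794, -0.1056, 0.2037]
ee_rot: [-3.141, 0.0, -1.656]
force: [-0.3, -1.9, -2.9]
width: 0.0196
```

```bash
python3 - <<'E'
from h import *
togo(*g2w(-.19),.183,YAW-np.pi)
f=eyes.grab_frame("side"); save(f,"s7.png",crop=(170,100,370,250))
E
```

```text
tool shift x -0.1048 y -0.0008 z 0.0207 turn -0.0008 force [-0.3 -1.9 -2.9] rot [-3.141  0.    -1.656] pos [ 0.5794 -0.1056  0.2037] w 0.0196 q6 -0.24 t 15.25
```

View pics/s7.png

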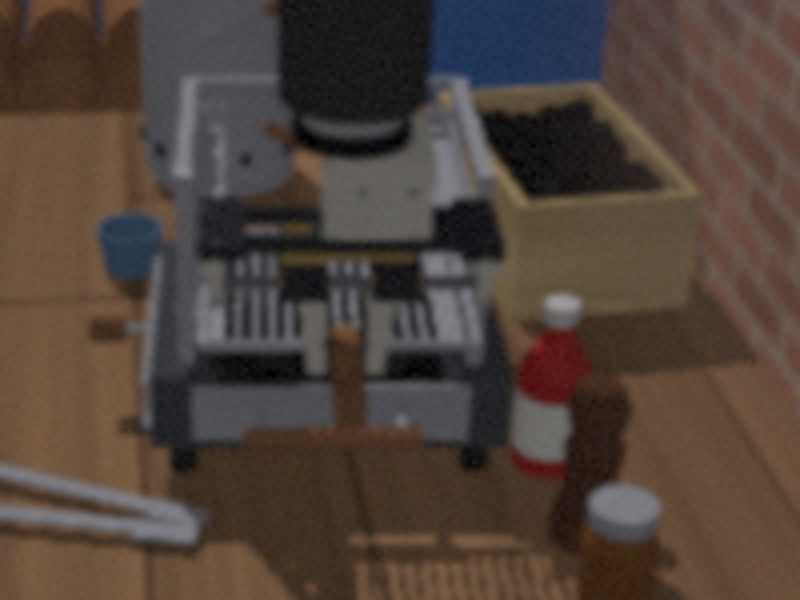

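apply_moves([
  [-1, -0.005, 0, 0, 0],
  [-1, -0.01, 0, 0, 0],
  [-1, -0.012, 0, 0, 0],
  [-1, -0.012, 0, 0, 0],
  [-1, -0.012, 0, 0, 0],
  [-1, -0.012, 0, 0, 0],
  [-1, -0.012, 0, 0, 0],
  [-1, -0.012, 0, 0, 0],
  [-1, -0.01, 0, 0, 0],
  [-1, -0.004, 0, 0, 0],
  [-1, 0, 0, 0, 0],
])

```text
t: 16.22
eef_pos: [0.5881, -0.0052, 0.2035]
ee_rot: [3.142, 0.0, -1.657]
force: [-0.4, 0.2, -4.2]
width: 0.0198
```

```bash
cat >> h.py <<'E'
def gridz(n="side",x0=-.16,x1=.06):
    fs=eyes.grab_frame(n)
    P=cloud(fs).reshape(-1,3); P=P[~np.isnan(P[:,0])]
    g=np.c_[(P[:,:2]-C)@np.c_[ex,ey],P[:,2]]
    s=g[(g[:,2]>.155)&(g[:,2]<.206)&(g[:,0]<x1)&(g[:,0]>x0)&(abs(g[:,1])<.084)]
    A=np.c_[s[:,:2],np.ones(len(s))]; z=s[:,2]
    for _ in range(8):
        c,*_=np.linalg.lstsq(A,z,rcond=None); k=abs(A@c-z)<.007; A=A[k];z=z[k]
    print(n,"plane",c.round(4),len(z),"xmin",np.percentile(A[:,0],[0,1]).round(4),"xmax",A[:,0].max().round(4),"z front/rear",z[A[:,0]<A[:,0].min()+.02].mean().round(4),(z[A[:,0]>A[:,0].max()-.03]).mean().round(4))
    return fs,g
E
python3 - <<'E'
from h import *
togo(*g2w(-.19),.183,YAW-np.pi)
f,g=gridz(); gridz("top"); save(f,"s8.png",crop=(170,100,370,250))
E
```

```text
tool shift x -0.0040 y -0.0008 z 0.0205 turn -0.0010 force [-0.4  0.2 -4.2] rot [ 3.142  0.    -1.657] pos [ 0.5881 -0.0052  0.2035] w 0.0198 q6 -0.41 t 16.22
side plane [0.0015 0.0004 0.1895] 371 xmin [-0.1444 -0.1404] xmax 0.0347 z front/rear 0.1885 0.1895
top plane [-0.019   0.0021  0.1883] 417 xmin [-0.1501 -0.1461] xmax -0.0245 z front/rear 0.1912 0.1894
```

View pics/s8.png

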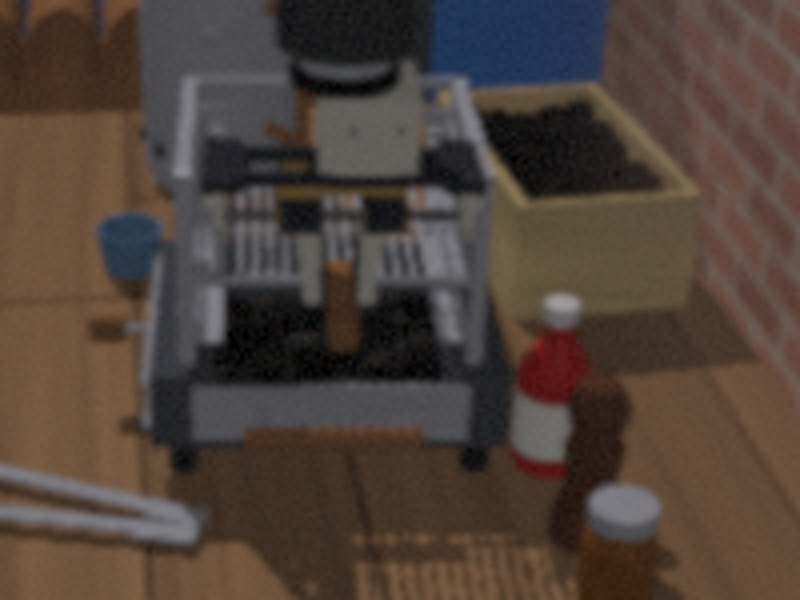

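apply_moves([
  [-1, -0.004, -0.001, 0.003, 0],
  [-1, 0, 0, 0.003, 0],
  [-1, 0, 0, 0.002, 0],
  [-1, 0, 0, 0.001, 0],
  [-1, 0, 0, 0, 0],
])

```text
t: 16.73
eef_pos: [0.589, -0.0028, 0.1941]
ee_rot: [3.141, -0.0, -1.658]
force: [0.9, 0.4, -4.0]
width: 0.0195
```

apply_moves([
  [-1, 0, 0, 0.0015, 0],
  [-1, 0, 0, 0, 0],
  [-1, 0, 0, 0, 0],
])

```text
t: 16.98
eef_pos: [0.5893, -0.0026, 0.193]
ee_rot: [3.142, -0.0, -1.658]
force: [-0.6, -0.5, -3.2]
width: 0.0192
```

```bash
python3 - <<'E'
from h import *
togo(*g2w(-.19),.183,YAW-np.pi)
gridz(); gridz("top")
E
```

```text
tool shift x -0.0012 y 0.0002 z 0.0100 turn -0.0025 force [-0.6 -0.5 -3.2] rot [ 3.142 -0.    -1.658] pos [ 0.5893 -0.0026  0.193 ] w 0.0192 q6 -0.41 t 16.98
side plane [-7.000e-04 -1.000e-04  1.796e-01] 312 xmin [-0.1401 -0.1383] xmax 0.0307 z front/rear 0.1791 0.1796
top plane [-0.0186 -0.0028  0.1783] 409 xmin [-0.1456 -0.1393] xmax -0.0206 z front/rear 0.1813 0.1791
```

apply_moves([
  [-1, 0, 0, 0.002, 0],
  [-1, 0, 0, 0, 0],
  [-1, 0, 0, 0, 0],
])

```text
t: 17.33
eef_pos: [0.5892, -0.0025, 0.1909]
ee_rot: [3.141, -0.0, -1.658]
force: [-0.1, 0.9, -3.5]
width: 0.0193
```

apply_moves([
  [-1, 0, 0, 0.002, 0],
  [-1, 0, 0, 0, 0],
  [-1, 0, 0, 0, 0],
])

```text
t: 17.58
eef_pos: [0.5895, -0.0025, 0.1892]
ee_rot: [-3.141, 0.0, -1.658]
force: [1.2, -1.5, -2.2]
width: 0.0194
```

apply_moves([
  [-1, 0, 0, 0.001, 0],
  [-1, 0, 0, 0, 0],
  [-1, 0, 0, 0, 0],
])

```text
t: 17.83
eef_pos: [0.5895, -0.0026, 0.1887]
ee_rot: [-3.141, -0.0, -1.658]
force: [-1.5, -1.2, 3.6]
width: 0.02
```

```bash
python3 - <<'E'
from h import *
togo(*g2w(-.19),.183,YAW-np.pi)
gridz(); gridz("top")
E
```

```text
tool shift x -0.0013 y 0.0004 z 0.0057 turn -0.0023 force [-1.5 -1.2  3.6] rot [-3.141 -0.    -1.658] pos [ 0.5895 -0.0026  0.1887] w 0.02 q6 -0.41 t 17.83
side plane [0.0063 0.0009 0.1769] 298 xmin [-0.1436 -0.1384] xmax 0.0217 z front/rear 0.1756 0.1773
top plane [-0.0038 -0.0004  0.1764] 397 xmin [-0.1426 -0.1391] xmax -0.0226 z front/rear 0.1774 0.1768
```

apply_moves([
  [-0.4, 0, 0, 0, 0],
  [-0.2, 0, 0, 0, 0],
  [-0.2, 0, 0, 0, 0],
  [-0.2, 0, 0, 0, 0],
  [-0.2, 0, 0, 0, 0],
  [-0.2, 0, 0, 0, 0],
  [-0.2, 0, 0, 0, 0],
  [-0.2, 0, 0, 0, 0],
])

```text
t: 18.6
eef_pos: [0.5893, -0.0025, 0.188]
ee_rot: [3.142, -0.0, -1.658]
force: [-0.0, -0.1, 0.6]
width: 0.0352
```

```bash
python3 - <<'E'
from h import *
togo(*g2w(-.19),.183,YAW-np.pi)
f,g=gridz();gridz("top"); save(f,"s9.png",crop=(170,100,370,250))
s=g[(g[:,2]>.165)&(g[:,2]<.182)&(g[:,0]<-.115)&(g[:,0]>-.15)&(abs(g[:,1])<.13)]
print(np.percentile(s[:,1],[1,99]))
E
```

```text
tool shift x -0.0011 y 0.0002 z 0.0050 turn -0.0023 force [-0.  -0.1  0.6] rot [ 3.142 -0.    -1.658] pos [ 0.5893 -0.0025  0.188 ] w 0.0352 q6 -0.41 t 18.6
side plane [0.0009 0.0013 0.1763] 302 xmin [-0.1417 -0.1367] xmax 0.0251 z front/rear 0.1757 0.1766
top plane [-0.0076 -0.0014  0.176 ] 394 xmin [-0.1425 -0.1389] xmax -0.0227 z front/rear 0.177 0.1764
[-0.0999513   0.09854488]
```

View pics/s9.png

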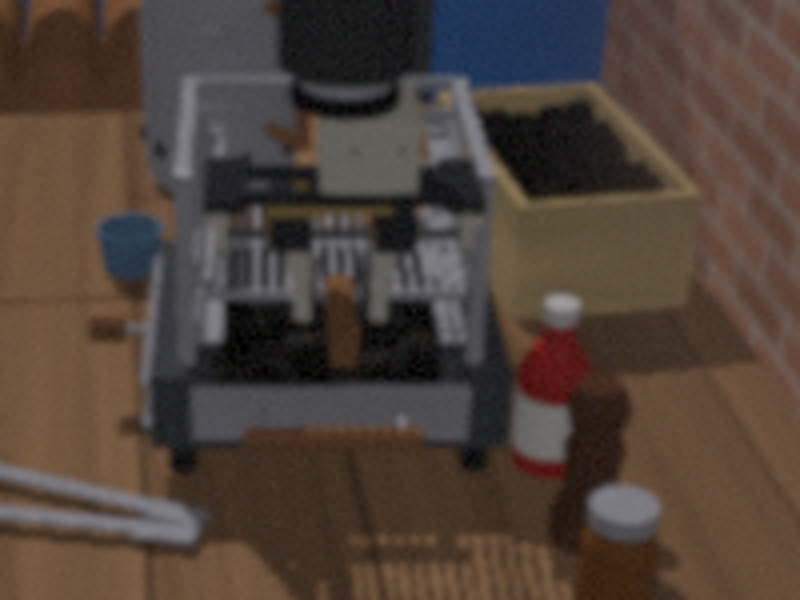

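apply_moves([
  [0, 0, 0, 0, 0],
  [0, 0, 0, -0.01, 0],
  [0, 0, 0, -0.02, 0],
  [0, 0, 0, -0.03, 0],
  [0, 0.02, 0, 0, 0],
  [-1, 0.03, 0, 0, 0],
  [-1, 0.03, 0, 0, 0],
  [-1, 0.03, 0, 0, 0],
  [-1, 0.008, 0, 0, 0],
  [-1, 0, 0, 0, 0],
  [-1, 0, 0, 0, 0],
], newtons=30)

```text
t: 19.62
eef_pos: [0.5791, -0.1204, 0.2486]
ee_rot: [-3.141, 0.0, -1.659]
force: [-0.2, 0.1, -0.3]
width: 0.0094
```

apply_moves([
  [-1, 0, 0, 0.015, 0],
  [-1, 0, 0, 0.025, 0],
  [-1, 0, 0, 0.02, 0],
  [-1, 0, 0, 0, 0],
  [-1, 0, 0, 0, 0],
  [-1, 0, 0, 0, 0],
])

```text
t: 20.12
eef_pos: [0.58, -0.1195, 0.1895]
ee_rot: [-3.14, -0.0, -1.657]
force: [-0.2, 0.5, 0.8]
width: 0.0004
```

```bash
python3 - <<'E'
from h import *
togo(*g2w(-.238),.187,YAW-np.pi)
f,g=gridz(); f,g=gridz("top"); save(f,"t10.png",crop=(150,110,350,260))
E
```

```text
tool shift x -0.0705 y 0.0009 z 0.0025 turn -0.0011 force [-0.2  0.5  0.8] rot [-3.14  -0.    -1.657] pos [ 0.58   -0.1195  0.1895] w 0.0004 q6 -0.21 t 20.12
side plane [0.0036 0.003  0.1761] 200 xmin [-0.1379 -0.137 ] xmax 0.0558 z front/rear 0.1754 0.1758
top plane [-0.0086 -0.0063  0.177 ] 362 xmin [-0.0329 -0.0293] xmax 0.0563 z front/rear 0.1764 0.1766
```

View pics/t10.png

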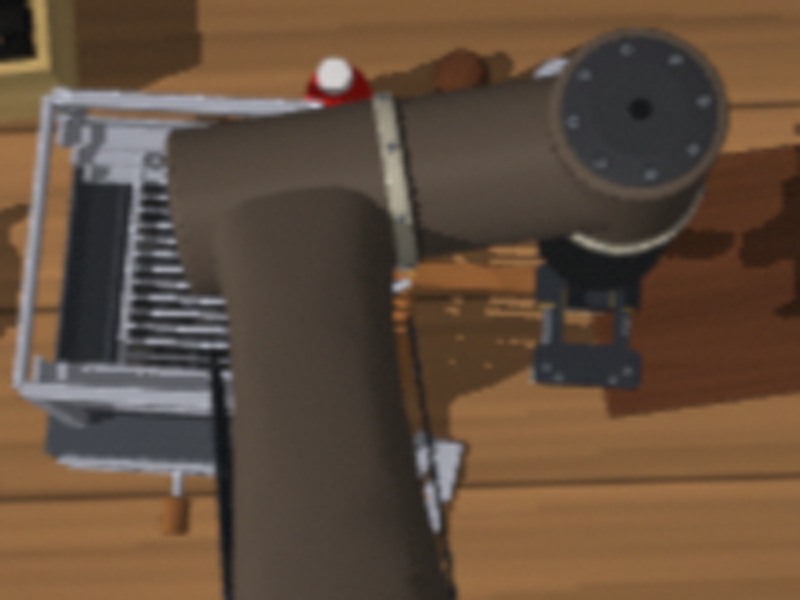

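apply_moves([
  [-1, -0.01, 0.001, 0.001, 0],
  [-1, -0.01, 0, 0, 0],
  [-1, -0.008, 0, 0, 0],
  [-1, -0.008, 0, 0, 0],
  [-1, -0.008, 0, 0, 0],
  [-1, -0.008, 0, 0, 0],
  [-1, -0.006, 0, 0, 0],
  [-1, -0.004, 0, 0, 0],
  [-1, 0, 0, 0, 0],
])

```text
t: 20.97
eef_pos: [0.5835, -0.057, 0.1869]
ee_rot: [-3.142, 0.001, -1.657]
force: [0.4, 0.3, 0.3]
width: 0.0003
```

```bash
python3 - <<'E'
from h import *
togo(*g2w(-.238),.187,YAW-np.pi)
gridz(); f=eyes.grab_frame("side"); save(f,"s11.png",crop=(170,100,370,250))
E
```

```text
tool shift x -0.0080 y -0.0009 z -0.0001 turn -0.0017 force [0.4 0.3 0.3] rot [-3.142e+00  1.000e-03 -1.657e+00] pos [ 0.5835 -0.057   0.1869] w 0.0003 q6 -0.32 t 20.97
side plane [ 0.0274 -0.0042  0.1767] 86 xmin [-0.1029 -0.0994] xmax 0.0597 z front/rear 0.1717 0.1772
```

View pics/s11.png

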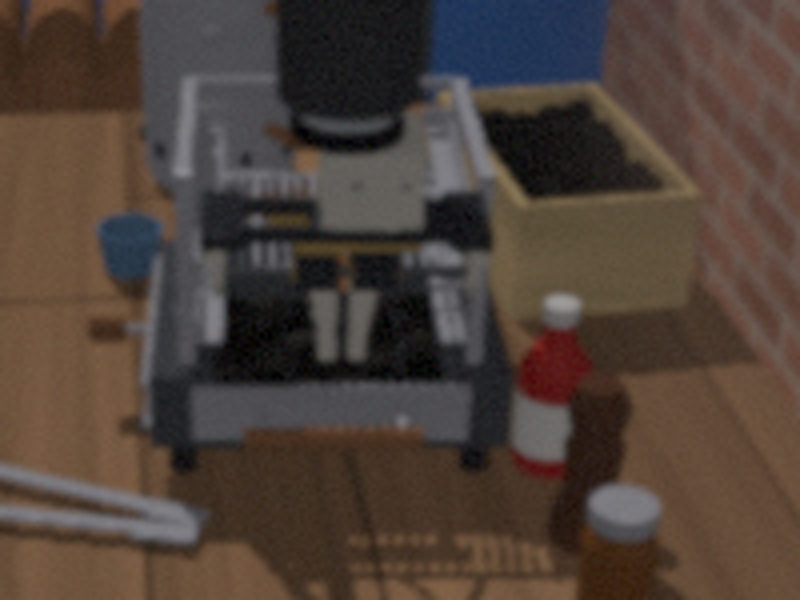

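apply_moves([
  [-1, -0.003, 0, 0, 0],
  [-1, -0.003, 0, 0, 0],
  [-1, -0.002, 0, 0, 0],
  [-1, 0, 0, 0, 0],
])

```text
t: 21.4
eef_pos: [0.5841, -0.0498, 0.1868]
ee_rot: [3.141, 0.0, -1.658]
force: [0.4, -0.1, 0.4]
width: 0.0004
```

apply_moves([
  [-1, -0.002, 0, 0, 0],
  [-1, 0, 0, 0, 0],
  [-1, 0, 0, 0, 0],
])

```text
t: 21.65
eef_pos: [0.5843, -0.048, 0.1871]
ee_rot: [-3.141, 0.0, -1.658]
force: [0.3, -0.3, 0.3]
width: 0.0005
```

apply_moves([
  [-1, -0.0015, 0, 0, 0],
  [-1, 0, 0, 0, 0],
  [-1, 0, 0, 0, 0],
])

```text
t: 21.9
eef_pos: [0.5846, -0.0478, 0.1874]
ee_rot: [-3.141, -0.002, -1.658]
force: [1.5, -5.7, 0.6]
width: 0.0007
```

```bash
python3 - <<'E'
from h import *
togo(*g2w(-.238),.187,YAW-np.pi)
gridz()
E
```

```text
tool shift x 0.0013 y -0.0006 z 0.0004 turn -0.0025 force [ 1.5 -5.7  0.6] rot [-3.141e+00 -2.000e-03 -1.658e+00] pos [ 0.5846 -0.0478  0.1874] w 0.0007 q6 -0.34 t 21.9
side plane [-0.0015  0.0031  0.1769] 68 xmin [-0.0764 -0.0757] xmax 0.0599 z front/rear 0.177 0.1774
```

apply_moves([
  [-1, -0.001, 0, 0, 0],
  [-1, 0, 0, 0, 0],
  [-1, 0, 0, 0, 0],
  [-1, 0.004, 0, 0, 0],
  [-1, 0.01, 0, 0, 0],
  [-1, 0.02, 0, 0, 0],
  [-1, 0.02, 0, -0.02, 0],
  [-1, 0, 0, -0.03, 0],
  [-1, 0, 0, -0.035, 0],
  [-1, 0, 0, -0.035, 0],
  [-1, 0, 0, -0.03, 0],
  [-1, 0, 0, 0, 0],
])

```text
t: 22.95
eef_pos: [0.5822, -0.1004, 0.3445]
ee_rot: [-3.131, 0.001, -1.658]
force: [0.5, -0.4, 0.3]
width: 0.0003
```

```bash
python3 - <<'E'
from h import *
f,g=gridz("side",-.1,.1); save(f,"s12.png",crop=(170,100,370,250))
f,g=gridz("top",-.1,.11); save(f,"t12.png",crop=(150,110,350,260))
f=eyes.grab_frame("top")
s=g[(g[:,2]>.06)&(g[:,2]<.09)&(g[:,1]>.178)&(g[:,1]<.21)&(abs(g[:,0])<.07)]; print("knob",np.percentile(s,[2,50,98],axis=0))
h=g[(g[:,2]>.195)&(g[:,2]<.222)&(abs(g[:,1])<.02)&(g[:,0]<-.12)]; print("handle",np.percentile(h,[1,99],axis=0))
gy=-np.pi/2-np.arctan(.0851)+np.pi/2
togo(*g2w(.065,.19),.30,gy); print(gy,g2w(.065,.19))
E
```

```text
side plane [-0.0008  0.0004  0.1764] 606 xmin [-0.0972 -0.092 ] xmax 0.1 z front/rear 0.1758 0.1759
top plane [-0.0082  0.0044  0.1771] 344 xmin [0.0188 0.0217] xmax 0.1031 z front/rear 0.1772 0.1764
knob [[0.00939285 0.18083151 0.06729093]
 [0.02547751 0.20039716 0.06772253]
 [0.025682   0.20359872 0.0775917 ]]
handle [[-0.22684968 -0.01049199  0.19706493]
 [-0.13063022  0.0096448   0.21911876]]
tool shift x -0.3532 y 0.1896 z 0.0369 turn -1.5732 force [ 0.5  0.4 -0. ] rot [-3.141e+00  1.000e-03 -1.658e+00] pos [ 0.5796 -0.0995  0.3369] w 0.0008 q6 -0.25 t 23.1
-0.0848954563676525 [0.42149586 0.26887667]
```

View pics/s12.png

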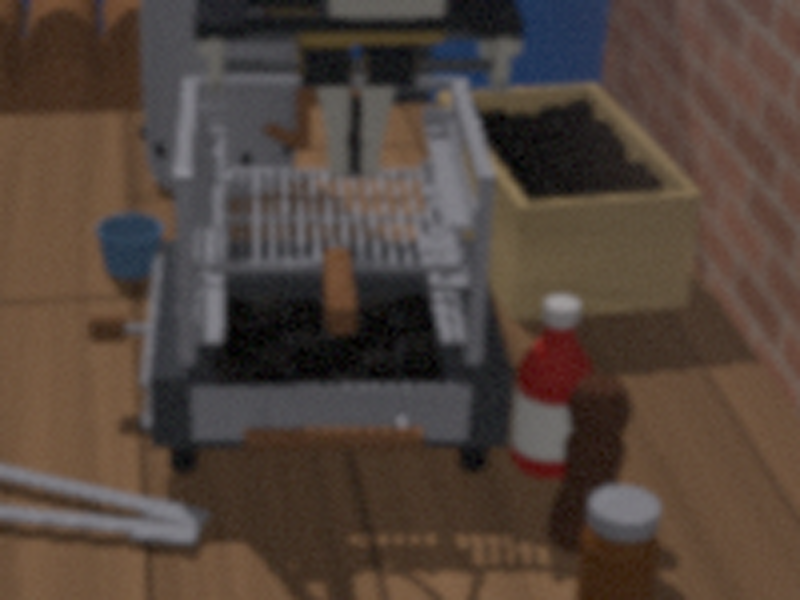

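View pics/t12.png

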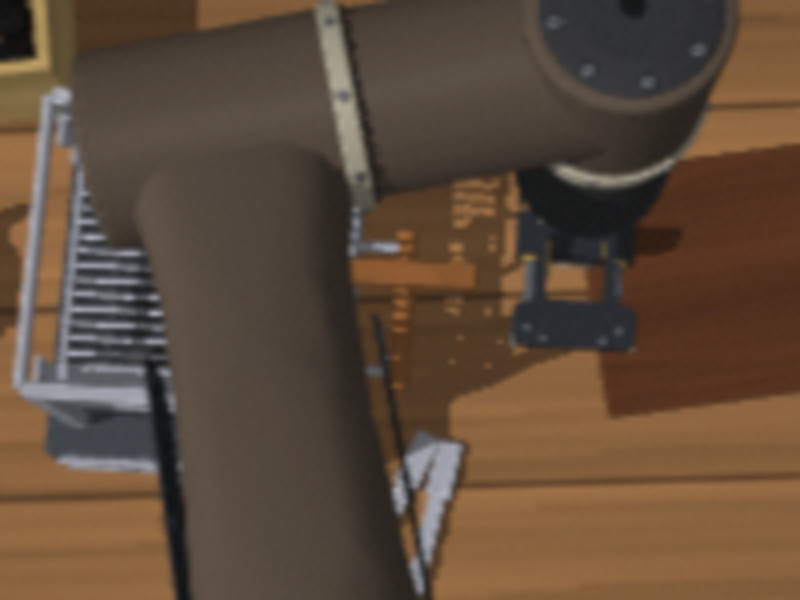

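apply_moves([
  [-1, -0.01, 0.005, -0.01, 0],
  [-1, -0.02, 0.01, -0.01, 0],
  [-1, -0.032, 0.017, 0, 0],
  [-1, -0.032, 0.017, 0, 0],
  [-1, -0.032, 0.018, 0, 0],
  [-1, -0.032, 0.018, 0, 0],
  [-1, -0.032, 0.018, 0, 0],
  [-1, -0.032, 0.018, 0, 0],
  [-1, -0.032, 0.018, 0, 0],
  [-1, -0.032, 0.018, 0, 0],
  [-1, -0.032, 0.017, 0, 0],
  [-1, -0.032, 0.016, 0, 0],
])

```text
t: 24.1
eef_pos: [0.4192, 0.267, 0.3566]
ee_rot: [3.141, -0.001, -1.657]
force: [1.3, -0.1, -1.0]
width: 0.0003
```

apply_moves([
  [-1, 0, 0, 0, -0.12],
  [-1, 0, 0, 0, -0.122],
  [-1, 0, 0, 0, -0.122],
  [-1, 0, 0, 0, -0.122],
  [-1, 0, 0, 0, -0.122],
  [-1, 0, 0, 0, -0.122],
  [-1, 0, 0, 0, -0.122],
  [-1, 0, 0, 0, -0.122],
  [-1, 0, 0, 0, -0.122],
  [-1, 0, 0, 0, -0.122],
  [-1, 0, 0, 0, -0.122],
  [-1, 0, 0, 0, -0.122],
])

```text
t: 25.1
eef_pos: [0.4204, 0.2656, 0.3562]
ee_rot: [3.14, 0.001, -0.19]
force: [0.2, 0.2, 0.6]
width: 0.0002
```

apply_moves([
  [-1, 0, 0, 0, -0.11],
  [-1, 0, 0, 0, 0],
  [-1, 0, 0, 0, 0],
])

```text
t: 25.35
eef_pos: [0.4206, 0.2657, 0.3565]
ee_rot: [3.141, 0.001, -0.089]
force: [0.2, -0.6, -0.5]
width: 0.0004
```

```bash
python3 - <<'E'
from h import *
togo(*g2w(.065,.193),.045,YAW-np.pi/2)
f=eyes.grab_frame("side"); 
P=cloud(f).reshape(-1,3); g=np.c_[(P[:,:2]-C)@np.c_[ex,ey],P[:,2]]
s=g[(g[:,2]>.05)&(g[:,2]<.09)&(g[:,1]>.178)&(g[:,1]<.21)&(abs(g[:,0])<.07)]; print("knob",len(s),np.percentile(s,[2,50,98],axis=0))
f,g=gridz("top",-.1,.11); save(f,"t13.png",crop=(100,110,300,260))
s=g[(g[:,2]>.05)&(g[:,2]<.09)&(g[:,1]>.178)&(g[:,1]<.21)&(abs(g[:,0])<.07)]; print("knob",len(s),np.percentile(s,[2,50,98],axis=0))
E
```

```text
tool shift x -0.0024 y -0.0033 z 0.3115 turn -0.0043 force [ 0.2 -0.6 -0.5] rot [ 3.141e+00  1.000e-03 -8.900e-02] pos [0.4206 0.2657 0.3565] w 0.0004 q6 0.52 t 25.35
knob 52 [[0.0028932  0.17892702 0.0554425 ]
 [0.01059472 0.18948318 0.06830619]
 [0.02053842 0.20332391 0.07474402]]
top plane [-0.0033 -0.0041  0.1766] 1239 xmin [-0.0972 -0.0875] xmax 0.1029 z front/rear 0.1775 0.1763
knob 55 [[0.00592087 0.17940671 0.06424136]
 [0.01533783 0.19083961 0.07085536]
 [0.02608031 0.20370119 0.07739906]]
```

View pics/t13.png

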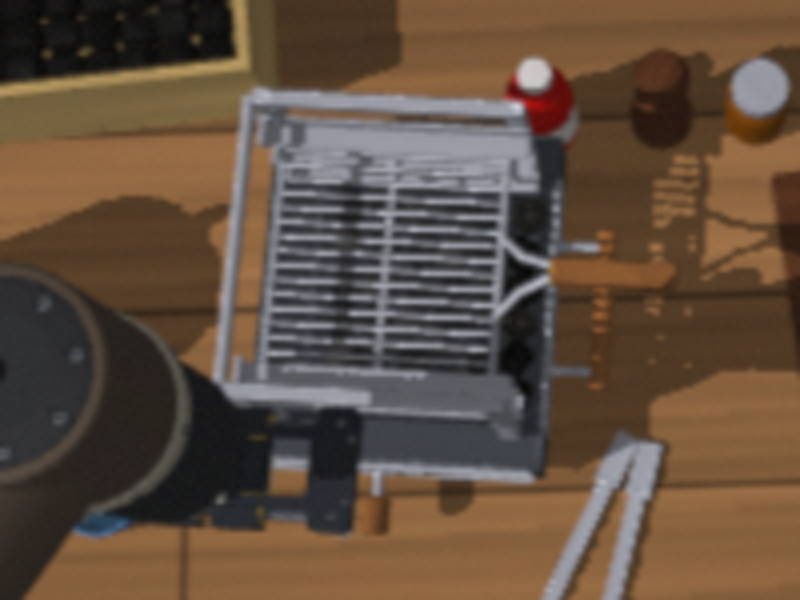

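apply_moves([
  [-1, -0.002, -0.004, 0.02, 0],
  [-1, 0, 0, 0.03, 0],
  [-1, 0, 0, 0.03, 0],
  [-1, 0, 0, 0.03, 0],
  [-1, 0, 0, 0.03, 0],
  [-1, 0, 0, 0.03, 0],
  [-1, 0, 0, 0.03, 0],
  [-1, 0, 0, 0.03, 0],
  [-1, 0, 0, 0.03, 0],
  [-1, 0, 0, 0.03, 0],
  [-1, 0, 0, 0.02, 0],
  [-1, 0, 0, 0, 0],
])

```text
t: 26.45
eef_pos: [0.4174, 0.2675, 0.0431]
ee_rot: [3.135, 0.004, -0.089]
force: [-0.4, -0.8, 0.7]
width: 0.0007
```

```bash
python3 - <<'E'
from h import *
togo(*g2w(.003,.193),.045,YAW-np.pi/2)
f=eyes.grab_frame("side"); save(f,"s14.png",crop=(130,100,330,250))
E
```

```text
tool shift x 0.0013 y 0.0602 z -0.0019 turn -0.0043 force [-0.4 -0.8  0.7] rot [ 3.135  0.004 -0.089] pos [0.4174 0.2675 0.0431] w 0.0007 q6 0.52 t 26.45
```

View pics/s14.png

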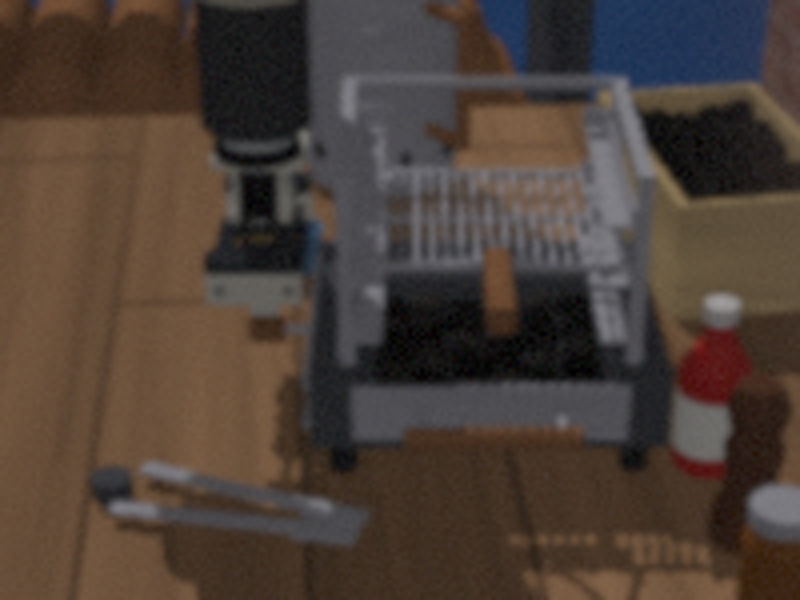

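apply_moves([
  [-1, 0, 0.006, 0, 0],
  [-1, 0, 0.008, 0, 0],
  [-1, 0, 0.008, 0, 0],
  [-1, 0, 0.008, 0, 0],
  [-1, 0, 0.008, 0, 0],
  [-1, 0, 0.006, 0, 0],
  [-1, 0, 0.004, 0, 0],
  [-1, 0, 0, 0, 0],
])

```text
t: 27.17
eef_pos: [0.4151, 0.221, 0.0473]
ee_rot: [-3.142, 0.0, -0.087]
force: [-0.6, 0.0, -0.8]
width: 0.0001
```

apply_moves([
  [-1, 0, 0.003, 0, 0],
  [-1, 0, 0.003, 0, 0],
  [-1, 0, 0.002, 0, 0],
  [-1, 0, 0, 0, 0],
])

```text
t: 27.5
eef_pos: [0.4145, 0.2137, 0.047]
ee_rot: [3.141, 0.0, -0.086]
force: [0.4, -0.1, -0.1]
width: 0.0005
```

```bash
python3 - <<'E'
from h import *
togo(*g2w(.003,.193),.045,YAW-np.pi/2)
for n in ("side","top"):
    f=eyes.grab_frame(n); P=cloud(f).reshape(-1,3); g=np.c_[(P[:,:2]-C)@np.c_[ex,ey],P[:,2]]
    s=g[(g[:,2]>.055)&(g[:,2]<.08)&(g[:,1]>.178)&(g[:,1]<.21)&(g[:,0]>-.07)&(g[:,0]<.02)]; print("knob",len(s),np.percentile(s,[2,50,98],axis=0))
save(f,"t15.png",crop=(100,110,300,260))
E
```

```text
tool shift x -0.0007 y 0.0065 z 0.0020 turn -0.0010 force [ 0.4 -0.1 -0.1] rot [ 3.141  0.    -0.086] pos [0.4145 0.2137 0.047 ] w 0.0005 q6 0.58 t 27.5
knob 56 [[-0.03542798  0.17943523  0.05742275]
 [-0.02743428  0.18991227  0.07051877]
 [-0.00668006  0.20047987  0.0769599 ]]
knob 26 [[-0.03239522  0.18052495  0.06738221]
 [-0.02794354  0.19113354  0.07117383]
 [-0.02183622  0.20129021  0.07371638]]
```

View pics/t15.png

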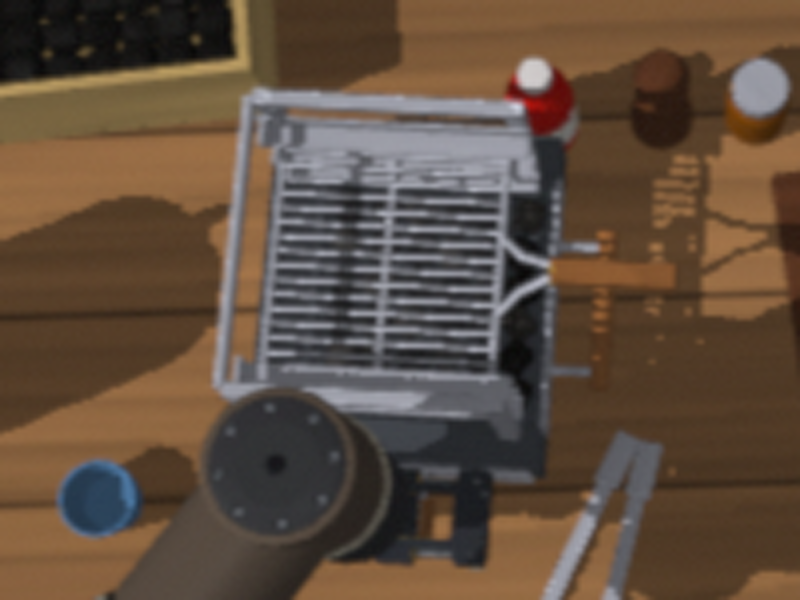

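Knob front edge is at about -34 mm and should end at -42 mm, so roughly 7 mm to go.

apply_moves([
  [-1, 0, 0.002, 0, 0],
  [-1, 0, 0.002, 0, 0],
  [-1, 0, 0.001, 0, 0],
  [-1, 0, 0, 0, 0],
])

```text
t: 27.93
eef_pos: [0.414, 0.2088, 0.047]
ee_rot: [3.141, 0.0, -0.086]
force: [-0.0, -0.5, -0.4]
width: 0.0006
```

apply_moves([
  [-1, 0, 0.002, 0, 0],
  [-1, 0, 0.001, 0, 0],
  [-1, 0, 0, 0, 0],
])

```text
t: 28.18
eef_pos: [0.4139, 0.2067, 0.0471]
ee_rot: [-3.14, -0.0, -0.086]
force: [-1.4, 3.9, -2.3]
width: 0.0001
```

apply_moves([
  [-1, 0, 0.0015, 0, 0],
  [-1, 0, 0, 0, 0],
])

```text
t: 28.35
eef_pos: [0.414, 0.2066, 0.0472]
ee_rot: [-3.138, -0.001, -0.087]
force: [-4.6, 10.6, -4.5]
width: 0.0
```

apply_moves([
  [-1, 0, 0, 0, 0],
  [-1, 0, -0.01, 0, 0],
  [-1, 0, -0.015, 0, 0],
  [-1, 0, -0.01, 0, 0],
  [-1, 0, 0, -0.02, 0],
  [-1, 0, 0, -0.03, 0],
  [-1, 0, 0, -0.035, 0],
  [-1, -0.01, 0, -0.035, 0],
  [-1, 0, 0, -0.035, 0],
  [-1, 0, 0, -0.035, 0],
  [-1, 0, 0, -0.035, 0],
  [-1, 0, 0, -0.03, 0],
])

```text
t: 29.35
eef_pos: [0.4069, 0.2408, 0.305]
ee_rot: [-3.141, -0.001, -0.085]
force: [0.8, 1.9, -0.3]
width: 0.0006
```

apply_moves([
  [-1, 0, 0, 0, 0],
  [-1, 0, 0, 0, 0],
])

```text
t: 29.52
eef_pos: [0.4074, 0.2415, 0.3039]
ee_rot: [-3.139, -0.002, -0.086]
force: [0.2, -0.2, -0.2]
width: 0.0008
```

```bash
python3 - <<'E'
from h import *
togo(*g2w(.003,.193),.3,YAW-np.pi/2)
for n in ("side","top"):
    f,g=gridz(n,-.1,.11); save(f,n+"16.png",crop=(100,110,340,290))
    s=g[(g[:,2]>.055)&(g[:,2]<.08)&(g[:,1]>.178)&(g[:,1]<.21)&(abs(g[:,0])<.07)]; print("knob",len(s),np.percentile(s,[2,50,98],axis=0)[:,0])
    h=g[(g[:,2]>.195)&(g[:,2]<.222)&(abs(g[:,1])<.02)&(g[:,0]<-.12)]; print("grid handle",np.percentile(h,[1,99],axis=0))
    h=g[(g[:,2]>.055)&(g[:,2]<.08)&(abs(g[:,1])<.065)&(g[:,0]<-.15)&(g[:,0]>-.2)]; print("pan handle",np.percentile(h[:,0],[2,98]))
    for l in ["sauce_bottle","spice_jar","pepper_mill","tongs","sauce_cup","turner"]:
        P=cloud(f); r=outline_of(l,f)
        if r: print(l,round(r[0]["score"],2),np.nanmedian(P[r[0]["region"]],0).round(3))
E
```

```text
tool shift x 0.0088 y 0.0335 z 0.0039 turn -0.0007 force [ 0.2 -0.2 -0.2] rot [-3.139e+00 -2.000e-03 -8.600e-02] pos [0.4074 0.2415 0.3039] w 0.0008 q6 0.53 t 29.52
side plane [-0.0029  0.0033  0.1764] 678 xmin [-0.0979 -0.0935] xmax 0.1099 z front/rear 0.1762 0.1758
knob 54 [-0.0411974  -0.03471357 -0.0206577 ]
grid handle [[-0.22932717 -0.01051848  0.1958712 ]
 [-0.13142877  0.00887711  0.21501373]]
pan handle [-0.17652214 -0.16212987]
sauce_bottle 0.96 [0.769 0.056 0.086]
spice_jar 0.64 [ 0.775 -0.138  0.057]
pepper_mill 0.76 [ 0.773 -0.049  0.088]
tongs 0.7 [0.382 0.028 0.011]
sauce_cup 0.37 [ 0.776 -0.139  0.06 ]
turner 0.68 [ 0.442 -0.487  0.004]
top plane [-0.0016  0.0012  0.1767] 1249 xmin [-0.0974 -0.0879] xmax 0.1031 z front/rear 0.177 0.1768
knob 53 [-0.03828225 -0.02900341 -0.01723221]
grid handle [[-0.22683172 -0.01104386  0.19713781]
 [-0.12262439  0.00954903  0.21747911]]
pan handle [-0.17400558 -0.15307204]
sauce_bottle 0.51 [0.769 0.066 0.106]
spice_jar 0.81 [ 0.771 -0.117  0.085]
pepper_mill 0.76 [ 0.769 -0.032  0.095]
tongs 0.73 [0.402 0.024 0.011]
turner 0.94 [ 0.45  -0.493  0.004]
```

View pics/side16.png

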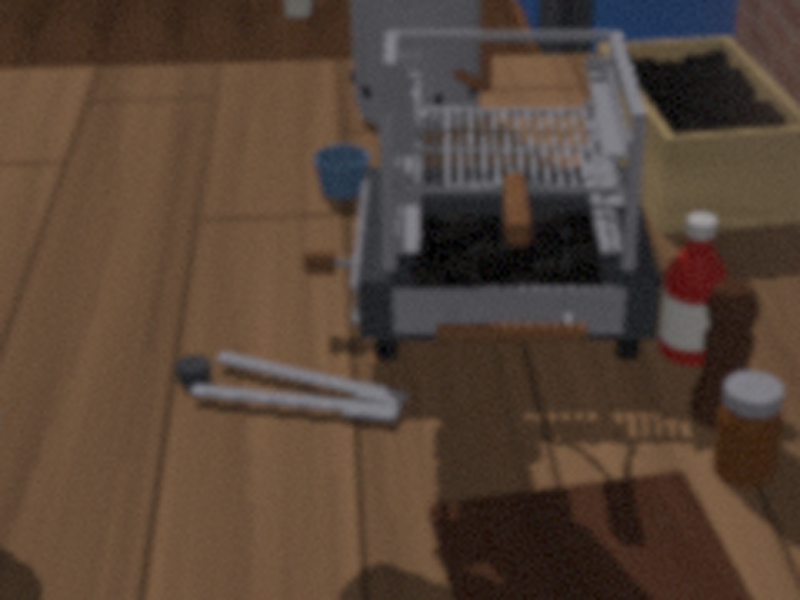

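```bash
python3 -c "
from station import job; print(job.job_done())"
```

```text
the job is handed in; nothing more can be done
None
```

The grill is set up and the job is handed in at about 30 s of the 72 s allowed; no verdict was reported.

1. **Coal pan:** I pushed it in with closed fingers until it hit the hard stop at about 15 N. Afterwards its handle's front face measured −174 to −177 mm; −177 mm is fully home.
2. **Grid placed:** I gripped it by the handle, carried it across and lowered it level onto the middle rails. I let go with its centre at about −45 mm, so it stuck out roughly 5 cm.
3. **Grid pushed home:** I pushed on the end of the handle until it met the rear stops at about 6 N, then 1 mm further. The last pictures show it level and within about 1 mm of the middle, with its centre at about +5 mm.
4. **Air shutter:** I pushed the knob against its open stop at about 11 N. Afterwards the knob measured centred at about −28 to −30 mm; −30 mm is fully open.

In the last check the robot was clear of everything. The bottle, jar, mill and turner were within a few millimetres of where they started. The two checks that did not agree:

- **Tongs:** the two cameras disagreed by up to about 12 mm from the start, in opposite directions. I put this down to how the outline was detected, as nothing touched them.
- **Sauce cup:** the detector did not find it in the last pictures; it took the jar for it in one. The cup is visible in the side picture, and nothing of mine went near it.

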